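# Stack the angle brackets heel over toe

### The arm

A 6-joint arm with a two-finger parallel gripper is mounted at the origin on a cart in front of the work surface, level with it; the furniture and walls round the work are solid. World frame = base frame: x ahead of the robot, y to its left, z up, the work surface at z = 0. Lengths are in m, angles in rad, forces in N, time in s.
With the tool pointing down it reaches from about 0.3 to 0.775 m from the base axis. Payload 14.6 kg.
Tool frame: the origin (TCP) lies at the very end of the fingers, on their centre line; the grasp point (between the pads) lies ctrl.grasp_offset behind it (ctrl.grasp_offset is the distance from the TCP to the grasp point, in m); z points along the fingers, y is the direction in which the jaws open and shut (so a half turn about z gives the same grasp; the last joint's range is limited). The gripper opens to 94 mm and grips with 3 to 60 N. Pads are 16 mm wide; open, the fingers measure 119 mm over their backs; the gripper's body (75 mm by 177 mm) begins 78 mm behind the grasp point.
Start: joints at [1.255, 0.3, 1.521, -0, 1.321, -0.067], TCP at [0.135, 0.533, 0.205] pointing down, gripper open.
Joint ranges: [-3.03, 3.03], [-0.79, 2.21], [0.23, 2.52], [-1.04, 4.18], [0, 3.07], [-2.55, 2.55]. Speed limits (rad/s): [2.22, 2.22, 2.57, 3.14, 3.14, 3.14].

### API

Orientations are given as [roll, pitch, yaw] about the fixed x, y, z axes, in that order (R = Rz(yaw) Ry(pitch) Rx(roll)).
In Python, from station import ctrl gives the robot as it stands. The module is installed in compiled form; this text tells all that it offers.
- The arm moves only by the tool carry_out, never from a script. Its argument "deltas" is a list of rows, each an object of numbers: "x", "y", "z": the shift along the tool's x, y, z in units of 0.02 m (1.0 is 0.02 m); "wx", "wy", "wz": the turn, a rotation vector about the tool's x, y, z in units of 0.08 rad (1.0 is 0.08 rad); "jaw": the opening in per cent of the stroke, from 0 (shut) to 100 (fully open). A call has 1 to 12 rows; each row shifts and turns the commanded pose from where the row before left it, along the tool's axes as they then stand; what a row does not reach is not made up. A row lasts 1/12 s, in which the tool goes at most 41.7 mm and 7.16 degrees, less where a joint would pass 70% of its speed; a pose out of reach is approached as far as the arm can. A call with a number of a shift or a turn outside -1 to 1 is refused whole. A call with a gripper value outside its range is refused whole. The fingers move at their own pace and stop on an object; "squeeze" is the grip in N (left out, the last holds). Time passes only in rows, so rows that do not move let the fingers close. It gives the time, the measured TCP pose, the force and the opening at its end, in the units of the state.
- ctrl.get_obs(): the state, without advancing time (a new reading comes with each control period).
- ctrl.camera(name): name is "scene" or "side" or "wrist"; returns the picture (384x512x3 uint8, blue, green, red); there is no depth.
- ctrl.camera_params(name): a dict with "mtx" (3x3 intrinsics, pixels), "dist" ([k1, k2, p1, p2, k3] as OpenCV has them; the pictures are not rectified), "origin" and "attitude" of the camera in the world. Camera axes: x right, y down, z forward; pixel columns grow to the right and rows downward; lengths in m; the calibration is good to about 2 mm. A picture is of the moment at which its call begins: read the wrist's pose just before it. camera_params takes no time and is no camera call; for the wrist camera it gives the pose at the moment of the call.
- ctrl.hand_in(): hands the job in, once; it reports no verdict.
Trained networks look in the newest picture that a camera, given by its name, has taken for a name from the list of things; names that differ only in an ending like _2 or _b are one class to them, and where a whole thing is asked for, a point or a joint stands for the part that bears it (a point fixed in the world has none). Each returns a list of dicts, best first, with "conf" (0 to 1); they miss things now and then, are a little off and sometimes report something else, mostly with a low value. They report only what shows in the picture. A call takes as long as a camera call. They do not tell look-alikes from the thing itself.
- ctrl.boxes_of(camera, label): "rect" ([left, top, right, bottom] in pixels, round what is visible of it).
- ctrl.mark_of(camera, label): "position" ([row, column] in pixels: a listed point, or the origin of a listed thing).
The state is a dict: "time_s": time; "qpos": joint angles; "joint_vel": joint speeds; "tau": joint torques, N m; "ee_pos": TCP position; "eef_rot": TCP orientation; "force": force on the tool from outside, world axes, zero at the start; "moment": the same for the moment, N m; "grip_width": finger opening in m.
Only numpy, scipy, OpenCV 4.12 (cv2) and the standard library are available. Lean on these libraries where they do the work, as an engineer would, in place of code of your own. Each camera call takes 0.05 s, during which the arm holds its last target.

### The job

Slide the blue L-bracket along the stand's white deck, without lifting it, onto the grey bracket until its front end meets the grey bracket's heel and it lies flat. Then lay the yellow bracket flat on top, heel up and at the same end as the grey heel, squared up over the grey bracket so that the heels alternate and the pile of three is level. Leave the other things on the bench where they are.

Things in the scene. Friction and masses are not known exactly. Their poses are not given: they have to be found in the camera images.
- stand: Fixed stacking stand, 70 wide (x), 345 long (y). Origin on the bench under the seat's middle, where the pile stands; y points back along the deck. Seat top z = 10; end stop's inner face y = -67, top z = 23. White deck y = 86 to 269, top z = 27; aluminium guides on it 56 apart, 6 high. Open gap y = 65 to 86, which the blue bracket bridges. All mm.
- stand_deck (a point): Middle of the stand's white loading deck, on its surface, 177 mm from the stand's origin along its y; axes as the stand's. The deck is 1 mm higher than the top of the grey plate.
- grey_bracket_centre (a point): Bare aluminium L-bracket, loose in the stand's seat, heel at the end stop. Side view: plate 130 long, 50 wide, 16 thick, with a heel across one end, 14 of the length, standing to 32 above the underside (mm), 0.3 kg. This point: mid-length, mid-width, 8 mm above the underside. x points to the heel (inner face x = 51, outer 65; plain end x = -65 mm), z up.
- blue_bracket_centre (a point): Blue bracket, loose on the white deck between the guides, heel at the rear (+y of the stand). Size, point and axes as for the grey one. Slides with 1 to 3 N. Fully home, its front end touches the inner face of the grey heel: its centre is then 14 mm nearer the deck than the grey centre and its heel overhangs the grey plain end.
- yellow_bracket_centre (a point): Yellow bracket, loose, flat on the bench at the right, heel up, turned any way. Size, point and axes as for the grey one. In place it rests on the grey heel and the blue plate, underside 42 mm above the bench, plain end just in front of the blue heel's inner face: no spare length there, but it may stand a few mm out at the grey heel's side.
- grey_bracket_heel (a point): Point under the heel of the grey bracket, 58 mm from its centre point along its length, at the same height; axes as the centre point.
- blue_bracket_heel (a point): Point under the heel of the blue bracket, 58 mm from its centre point along its length, at the same height; axes as the centre point.
- yellow_bracket_heel (a point): Point under the heel of the yellow bracket, 58 mm from its centre point along its length, at the same height; axes as the centre point.
- timer: White bench timer, 60 x 68 x 18 mm, near the front edge; origin at the centre of its underside. Bystander.
- marker_blue: Blue marker pen, 119 x 14 x 12 mm, lying near the front edge; origin at the centre of its underside. Bystander.
- tape_roll: Roll of tan tape, 68 mm across, 19 mm high, lying flat at the right; origin at the centre of its underside. Bystander.
- wash_bottle: Clear wash bottle with bent spout, 136 x 73 x 250 mm, standing at the right; origin at the centre of its underside. Bystander.
Mind the look-alikes: they are no part of the job. Of the things that look like the part that bears blue_bracket_centre, the larger one is meant.

How it is judged:
By the outcome, as a careful person would: the job done as asked, in the order asked, and still so for the second after the job is handed in, with the robot touching nothing.
It also fails if it takes over 58 s, if anything falls off the work surface, if the arm or the gripper's body presses on something with over 40 N, if the wrist force passes 120 N, or if a joint passes its speed limit or range.

## Working session

There is one attempt and no reset: what is moved stays moved. The work goes in short steps, Python scripts to look and compute and a tool call to move; the robot and the scene stay as the last step left them, time stands still between calls to the robot, and variables do not carry over. Pictures are saved under pics/ and viewed, and the job is handed in when it is done.

Besides the shell and the picture viewer there is one more tool, called after "Emit:" as name(argument=value, ...), one argument or row to a line, values as JSON. carry_out: Moves the arm, as the interface text tells. Its arguments: {"type":"object","properties":{"deltas":{"type":"array"},"squeeze":{"type":"number"}},"required":["deltas"]}

```bash
mkdir -p pics; ls; python3 - <<'E'
from station import ctrl
import cv2,numpy as np
o=ctrl.get_obs();print({k:np.round(v,4).tolist() for k,v in o.items()});print(ctrl.grasp_offset)
for n in ["scene","side"]:
    im=ctrl.camera(n);cv2.imwrite(f"pics/{n}0.png",im)
    p=ctrl.camera_params(n);print(n,{k:np.round(v,4).tolist() for k,v in p.items()})
E
```

```text
pics
{'time_s': 0.0, 'qpos': [1.2554, 0.3004, 1.5216, -0.0, 1.3207, -0.0666], 'joint_vel': [-0.0018, -0.0011, 0.0013, 0.001, 0.0005, -0.001], 'tau': [0.0026, -53.1801, -35.2748, 0.0709, 0.0242, -0.0001], 'ee_pos': [0.1354, 0.5328, 0.2049], 'eef_rot': [-3.1405, -0.0, 2.8928], 'force': [-0.3425, -0.7162, -0.5903], 'moment': [-0.0719, -0.004, 0.0029], 'grip_width': 0.0942}
0.0188
scene {'mtx': [[472.6649, 0.0, 252.998], [0.0, 472.6649, 193.429], [0.0, 0.0, 1.0]], 'dist': [-0.0839, 0.0, 0.0, 0.0, 0.0], 'origin': [-0.6088, -0.8173, 0.7481], 'attitude': [-2.0412, -0.0201, -0.9516]}
side {'mtx': [[376.7512, 0.0, 246.5833], [0.0, 376.7512, 189.6], [0.0, 0.0, 1.0]], 'dist': [0.0328, 0.0, 0.0, 0.0, 0.0], 'origin': [0.2568, -1.0409, 0.9075], 'attitude': [-2.2504, -0.0183, -0.2387]}
```

View pics/scene0.png

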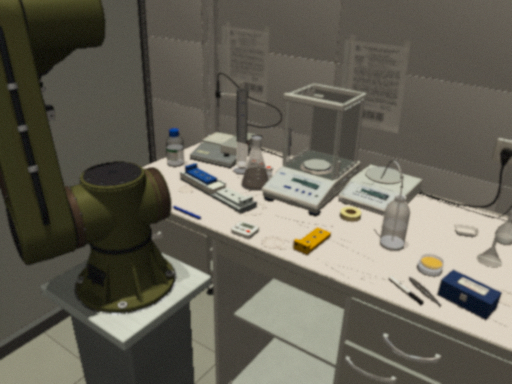

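View pics/side0.png

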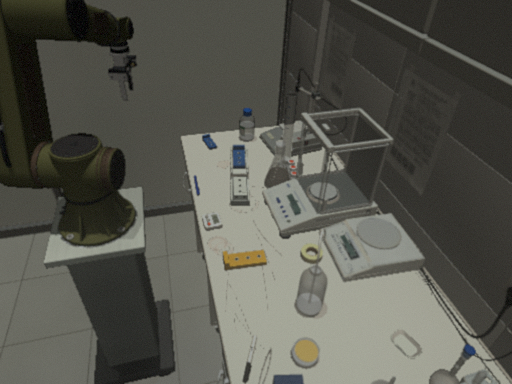

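The scene view shows the stand around (218,188) with the blue bracket at its far end, and the yellow bracket at (312,240). The side view shows the blue bracket at (239,157), a blue look-alike at (209,141), the grey one near (240,187) and the yellow one at (245,259).

```bash
cat > h.py <<'E'
from station import ctrl
import cv2,numpy as np
from scipy.spatial.transform import Rotation as R
def cam(n):
    p=ctrl.camera_params(n);return np.array(p['mtx']),np.array(p['dist']),np.array(p['origin']),R.from_euler('xyz',p['attitude']).as_matrix()
def ray(c,uv):
    K,d,o,A=c;q=cv2.undistortPoints(np.array([[uv]],float),K,d)[0,0]
    v=A@np.array([q[0],q[1],1]);return o,v/np.linalg.norm(v)
def onz(c,uv,z):
    o,v=ray(c,uv);return o+v*(z-o[2])/v[2]
def proj(c,P):
    K,d,o,A=c;P=np.atleast_2d(P);rv=cv2.Rodrigues(A.T)[0];return cv2.projectPoints(P.astype(float),rv,-A.T@o,K,d)[0][:,0]
def tri(rs):
    M=0;b=0
    for o,v in rs:
        Q=np.eye(3)-np.outer(v,v);M=M+Q;b=b+Q@o
    x=np.linalg.solve(M,b);return x,[np.linalg.norm((np.eye(3)-np.outer(v,v))@(x-o)) for o,v in rs]
E
python3 - <<'E'
from h import *
C={n:cam(n) for n in ["scene","side"]}
Z=dict(stand=0,stand_deck=.027,grey_bracket_centre=.018,grey_bracket_heel=.018,blue_bracket_centre=.035,blue_bracket_heel=.035,yellow_bracket_centre=.008,yellow_bracket_heel=.008)
for l,z in Z.items():
    for n in C:
        for m in ctrl.mark_of(n,l)[:3]:
            r,c=m['position'];print(l,n,round(m['conf'],2),np.round([c,r],1),np.round(onz(C[n],(c,r),z)[:2],4))
print(ctrl.get_obs()['time_s'])
E
```

```text
stand scene 0.92 [236.9 203.5] [0.5046 0.024 ]
stand side 0.86 [244.1 195. ] [0.5218 0.0172]
stand_deck scene 0.83 [201.2 177.2] [0.5454 0.2163]
stand_deck side 0.73 [241.7 159.3] [0.5575 0.2119]
grey_bracket_centre scene 0.86 [234.  199.7] [0.4932 0.0275]
grey_bracket_centre side 0.71 [239.7 190.6] [0.5064 0.0247]
grey_bracket_heel scene 0.55 [245.5 202.8] [ 0.4989 -0.0156]
grey_bracket_heel side 0.78 [240.6 196.5] [ 0.502  -0.0094]
blue_bracket_centre scene 0.76 [195.8 177.1] [0.5215 0.2205]
blue_bracket_centre scene 0.41 [192.9 168. ] [0.5746 0.2821]
blue_bracket_centre side 0.86 [239.9 157.5] [0.5505 0.2148]
blue_bracket_centre side 0.41 [210.4 144.2] [0.4488 0.3408]
blue_bracket_heel scene 0.59 [193.6 169.9] [0.5634 0.2686]
blue_bracket_heel side 0.7 [206.3 137.2] [0.4406 0.4017]
blue_bracket_heel side 0.51 [235. 149.] [0.5445 0.2817]
yellow_bracket_centre scene 0.98 [311.3 243.1] [ 0.4311 -0.3008]
yellow_bracket_centre side 0.73 [243.6 258.1] [ 0.4472 -0.2891]
yellow_bracket_heel scene 0.76 [301.6 248. ] [ 0.3921 -0.2912]
yellow_bracket_heel side 0.69 [228.  267.4] [ 0.3929 -0.3141]
0.9
```

```bash
python3 - <<'E'
import cv2
a=cv2.imread('pics/scene0.png')[140:260,150:350];b=cv2.imread('pics/side0.png')[125:285,180:340]
cv2.imwrite('pics/sc_a.png',cv2.resize(a,None,fx=4,fy=4,interpolation=3));cv2.imwrite('pics/si_a.png',cv2.resize(b,None,fx=3.7,fy=3.7,interpolation=3))
E
```

```text
(no output)
```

View pics/sc_a.png

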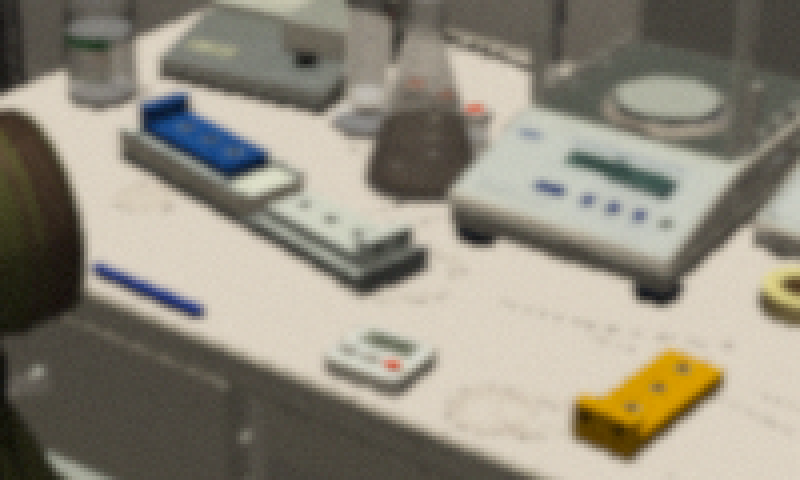

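View pics/si_a.png

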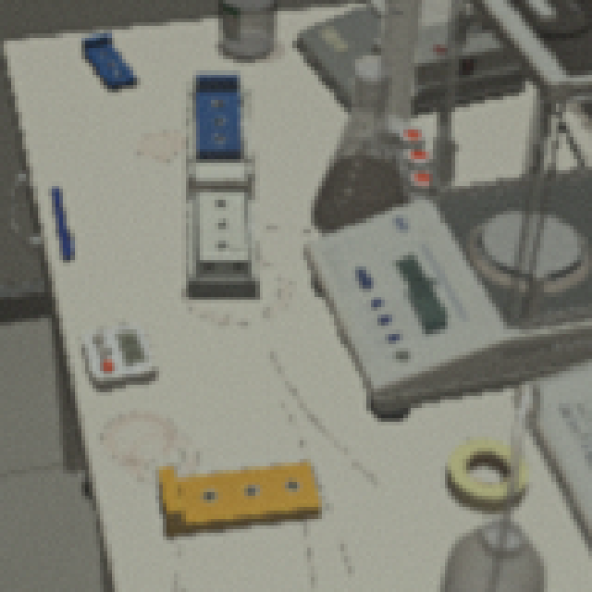

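```bash
cat >> h.py <<'E'
def plan(target,yaw,obs=None):
    """tool-frame shift in units and wz turn units to target, tool down"""
    o=obs or ctrl.get_obs();A=R.from_euler('xyz',o['eef_rot'])
    T=R.from_euler('xyz',[np.pi,0,yaw])
    d=np.array(target)-o['ee_pos'];rv=(A.inv()*T).as_rotvec()
    print('at',np.round(o['ee_pos'],4),np.round(o['eef_rot'],4),'t',round(o['time_s'],2),'F',np.round(o['force'],1),'w',round(o['grip_width'],4))
    print('total now-frame',np.round(A.inv().apply(d)/.02,2),'target-frame',np.round(T.inv().apply(d)/.02,2),'rot',np.round(rv/.08,2))
E
python3 - <<'E'
from h import *
p=ctrl.camera_params('wrist');o=ctrl.get_obs()
print({k:np.round(v,4).tolist() for k,v in p.items()})
A=R.from_euler('xyz',o['eef_rot']).as_matrix()
B=R.from_euler('xyz',p['attitude']).as_matrix()
print(A.T@(np.array(p['origin'])-o['ee_pos']),A.T@B)
C={n:cam(n) for n in ["scene","side"]}
# flask base contact guesses & top
print(onz(C['scene'],(255,189),0),onz(C['side'],(278,188),0))
plan([.53,.10,.33],1.38)
E
```

```text
{'mtx': [[316.5855, 0.0, 255.3536], [0.0, 316.5855, 194.9603], [0.0, 0.0, 1.0]], 'dist': [0.0072, 0.0, 0.0, 0.0, 0.0], 'origin': [0.0723, 0.5492, 0.3835], 'attitude': [2.9117, -0.0001, 1.3219]}
[ 6.51673119e-02  9.75505923e-05 -1.78078065e-01] [[-1.28491585e-04 -9.73689169e-01 -2.27880200e-01]
 [ 9.99999982e-01 -1.57343210e-04  1.08442052e-04]
 [-1.41444254e-04 -2.27880182e-01  9.73689171e-01]]
[0.63093156 0.03905463 0.        ] [0.65943689 0.03012305 0.        ]
at [0.1354 0.533  0.2055] [-3.1416 -0.      2.8928] t 0.9 F [ 0.3 -0.1  0.9] w 0.0939
total now-frame [-24.45 -16.13  -6.23] target-frame [-17.52  23.48  -6.23] rot [-0.   -0.   18.91]
```

```bash
cat >> h.py <<'E'
import json
def rows(target,yaw,n,jaw=None,dec=2):
    o=ctrl.get_obs();A=R.from_euler('xyz',o['eef_rot']);T=R.from_euler('xyz',[np.pi,0,yaw])
    rv=(A.inv()*T).as_rotvec()/n;d=(np.array(target)-o['ee_pos'])/n
    print('at',np.round(o['ee_pos'],4),np.round(o['eef_rot'],4),'t',round(o['time_s'],2),'F',np.round(o['force'],1),'w',round(o['grip_width'],4))
    out=[]
    for i in range(n):
        s=A.inv().apply(d)/.02;A=A*R.from_rotvec(rv)
        r={k:round(float(v),dec)+0.0 for k,v in zip(['x','y','z','wx','wy','wz'],list(s)+list(rv/.08)) if abs(v)>=.5*10**-dec}
        if jaw is not None:r['jaw']=jaw
        out.append(r)
    for i in range(0,n,12):print(json.dumps(out[i:i+12]))
E
python3 - <<'E'
from h import *
rows([.53,.09,.28],1.38,32,dec=1)
E
```

```text
at [0.1354 0.533  0.2055] [-3.1416 -0.      2.8928] t 0.9 F [ 0.3 -0.1  0.9] w 0.0939
[{"x": -0.8, "y": -0.5, "z": -0.1, "wz": 0.6}, {"x": -0.8, "y": -0.5, "z": -0.1, "wz": 0.6}, {"x": -0.8, "y": -0.4, "z": -0.1, "wz": 0.6}, {"x": -0.8, "y": -0.4, "z": -0.1, "wz": 0.6}, {"x": -0.9, "y": -0.4, "z": -0.1, "wz": 0.6}, {"x": -0.9, "y": -0.3, "z": -0.1, "wz": 0.6}, {"x": -0.9, "y": -0.3, "z": -0.1, "wz": 0.6}, {"x": -0.9, "y": -0.2, "z": -0.1, "wz": 0.6}, {"x": -0.9, "y": -0.2, "z": -0.1, "wz": 0.6}, {"x": -0.9, "y": -0.2, "z": -0.1, "wz": 0.6}, {"x": -0.9, "y": -0.1, "z": -0.1, "wz": 0.6}, {"x": -0.9, "y": -0.1, "z": -0.1, "wz": 0.6}]
[{"x": -0.9, "z": -0.1, "wz": 0.6}, {"x": -0.9, "z": -0.1, "wz": 0.6}, {"x": -0.9, "y": 0.1, "z": -0.1, "wz": 0.6}, {"x": -0.9, "y": 0.1, "z": -0.1, "wz": 0.6}, {"x": -0.9, "y": 0.1, "z": -0.1, "wz": 0.6}, {"x": -0.9, "y": 0.2, "z": -0.1, "wz": 0.6}, {"x": -0.9, "y": 0.2, "z": -0.1, "wz": 0.6}, {"x": -0.9, "y": 0.3, "z": -0.1, "wz": 0.6}, {"x": -0.9, "y": 0.3, "z": -0.1, "wz": 0.6}, {"x": -0.9, "y": 0.4, "z": -0.1, "wz": 0.6}, {"x": -0.8, "y": 0.4, "z": -0.1, "wz": 0.6}, {"x": -0.8, "y": 0.4, "z": -0.1, "wz": 0.6}]
[{"x": -0.8, "y": 0.5, "z": -0.1, "wz": 0.6}, {"x": -0.8, "y": 0.5, "z": -0.1, "wz": 0.6}, {"x": -0.7, "y": 0.5, "z": -0.1, "wz": 0.6}, {"x": -0.7, "y": 0.6, "z": -0.1, "wz": 0.6}, {"x": -0.7, "y": 0.6, "z": -0.1, "wz": 0.6}, {"x": -0.7, "y": 0.6, "z": -0.1, "wz": 0.6}, {"x": -0.6, "y": 0.7, "z": -0.1, "wz": 0.6}, {"x": -0.6, "y": 0.7, "z": -0.1, "wz": 0.6}]
```

Emit:
carry_out(
  deltas=[
    {"x":-0.8,"y":-0.5,"z":-0.2,"wz":0.6,"jaw":25},
    {"x":-0.8,"y":-0.5,"z":-0.2,"wz":0.6},
    {"x":-0.8,"y":-0.4,"z":-0.2,"wz":0.6},
    {"x":-0.8,"y":-0.4,"z":-0.2,"wz":0.6},
    {"x":-0.9,"y":-0.4,"z":-0.1,"wz":0.6},
    {"x":-0.9,"y":-0.3,"z":-0.1,"wz":0.6},
    {"x":-0.9,"y":-0.3,"z":-0.1,"wz":0.6},
    {"x":-0.9,"y":-0.2,"z":-0.1,"wz":0.6},
    {"x":-0.9,"y":-0.2,"z":-0.1,"wz":0.6},
    {"x":-0.9,"y":-0.2,"z":-0.1,"wz":0.6},
    {"x":-0.9,"y":-0.1,"z":-0.1,"wz":0.6},
    {"x":-0.9,"y":-0.1,"z":-0.1,"wz":0.6},
  ],
  squeeze=15,
)

```text
invalid input
```

Emit:
carry_out(
  deltas=[
    {"x":-0.9,"z":-0.1,"wz":0.6},
    {"x":-0.9,"z":-0.1,"wz":0.6},
    {"x":-0.9,"y":0.1,"z":-0.1,"wz":0.6},
    {"x":-0.9,"y":0.1,"z":-0.1,"wz":0.6},
    {"x":-0.9,"y":0.1,"z":-0.1,"wz":0.6},
    {"x":-0.9,"y":0.2,"z":-0.1,"wz":0.6},
    {"x":-0.9,"y":0.2,"z":-0.1,"wz":0.6},
    {"x":-0.9,"y":0.3,"z":-0.1,"wz":0.6},
    {"x":-0.9,"y":0.3,"z":-0.1,"wz":0.6},
    {"x":-0.9,"y":0.4,"z":-0.1,"wz":0.6},
    {"x":-0.8,"y":0.4,"z":-0.1,"wz":0.6},
    {"x":-0.8,"y":0.4,"z":-0.1,"wz":0.6},
  ],
)

```text
invalid input
```

Emit:
carry_out(
  deltas=[
    {"x":-0.8,"y":0.5,"z":-0.1,"wz":0.6},
    {"x":-0.8,"y":0.5,"z":-0.1,"wz":0.6},
    {"x":-0.7,"y":0.5,"z":-0.1,"wz":0.6},
    {"x":-0.7,"y":0.6,"z":-0.1,"wz":0.6},
    {"x":-0.7,"y":0.6,"z":-0.1,"wz":0.6},
    {"x":-0.7,"y":0.6,"z":-0.1,"wz":0.6},
    {"x":-0.6,"y":0.7,"z":-0.1,"wz":0.6},
    {"x":-0.6,"y":0.7,"z":-0.1,"wz":0.6},
    {},
    {},
  ],
)

```text
invalid input
```

```bash
python3 - <<'E'
from h import *
C=cam('wrist')
im=ctrl.camera('wrist');cv2.imwrite("pics/w1.png",im)
o=ctrl.get_obs();print(np.round(o['ee_pos'],4),np.round(o['eef_rot'],4),o['time_s'],np.round(o['force'],1),o['grip_width'])
Z=dict(stand=0,stand_deck=.027,grey_bracket_centre=.018,grey_bracket_heel=.018,blue_bracket_centre=.035,blue_bracket_heel=.035)
for l,z in Z.items():
    for m in ctrl.mark_of('wrist',l)[:3]:
        r,c=m['position'];print(l,round(m['conf'],2),np.round([c,r],1),np.round(onz(C,(c,r),z)[:2],4))
E
```

```text
[0.1354 0.5331 0.2054] [ 3.1416 -0.      2.8928] 0.95 [-0.6  0.  -0.3] 0.09395434256972557
```

View pics/w1.png

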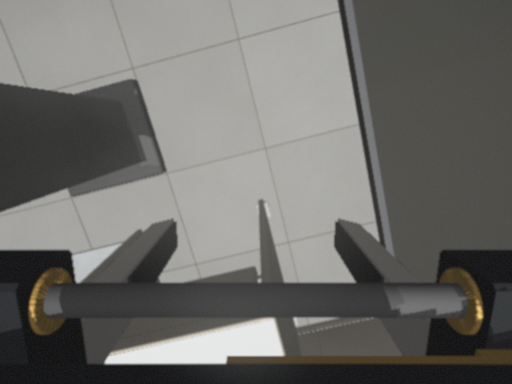

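Refused: "invalid input". Perhaps rows need all keys. I'll try one small row with everything given.

Emit:
carry_out(
  deltas=[
    {"x":-0.8,"y":-0.5,"z":-0.2,"wx":0,"wy":0,"wz":0.6,"jaw":25},
  ],
  squeeze=15,
)

```text
time_s: 1.33
ee_pos: [0.1472, 0.5201, 0.2087]
eef_rot: [-3.141, -0.001, 2.847]
force: [-0.3, -0.4, -0.7]
grip_width: 0.0903
```

Emit:
carry_out(
  deltas=[
    {"x":-0.8,"y":-0.5,"z":-0.2,"wx":0,"wy":0,"wz":0.6,"jaw":25},
    {"x":-0.8,"y":-0.4,"z":-0.2,"wx":0,"wy":0,"wz":0.6,"jaw":25},
    {"x":-0.8,"y":-0.4,"z":-0.2,"wx":0,"wy":0,"wz":0.6,"jaw":25},
    {"x":-0.9,"y":-0.4,"z":-0.1,"wx":0,"wy":0,"wz":0.6,"jaw":25},
    {"x":-0.9,"y":-0.3,"z":-0.1,"wx":0,"wy":0,"wz":0.6,"jaw":25},
    {"x":-0.9,"y":-0.3,"z":-0.1,"wx":0,"wy":0,"wz":0.6,"jaw":25},
    {"x":-0.9,"y":-0.2,"z":-0.1,"wx":0,"wy":0,"wz":0.6,"jaw":25},
    {"x":-0.9,"y":-0.2,"z":-0.1,"wx":0,"wy":0,"wz":0.6,"jaw":25},
    {"x":-0.9,"y":-0.2,"z":-0.1,"wx":0,"wy":0,"wz":0.6,"jaw":25},
    {"x":-0.9,"y":-0.1,"z":-0.1,"wx":0,"wy":0,"wz":0.6,"jaw":25},
    {"x":-0.9,"y":-0.1,"z":-0.1,"wx":0,"wy":0,"wz":0.6,"jaw":25},
    {"x":-0.9,"y":0,"z":-0.1,"wx":0,"wy":0,"wz":0.6,"jaw":25},
  ],
)

```text
time_s: 2.33
ee_pos: [0.2959, 0.3526, 0.2397]
eef_rot: [3.141, -0.0, 2.266]
force: [-0.5, 0.5, -0.1]
grip_width: 0.0235
```

Emit:
carry_out(
  deltas=[
    {"x":-0.9,"y":0,"z":-0.1,"wx":0,"wy":0,"wz":0.6,"jaw":25},
    {"x":-0.9,"y":0.1,"z":-0.1,"wx":0,"wy":0,"wz":0.6,"jaw":25},
    {"x":-0.9,"y":0.1,"z":-0.1,"wx":0,"wy":0,"wz":0.6,"jaw":25},
    {"x":-0.9,"y":0.1,"z":-0.1,"wx":0,"wy":0,"wz":0.6,"jaw":25},
    {"x":-0.9,"y":0.2,"z":-0.1,"wx":0,"wy":0,"wz":0.6,"jaw":25},
    {"x":-0.9,"y":0.2,"z":-0.1,"wx":0,"wy":0,"wz":0.6,"jaw":25},
    {"x":-0.9,"y":0.3,"z":-0.1,"wx":0,"wy":0,"wz":0.6,"jaw":25},
    {"x":-0.9,"y":0.3,"z":-0.1,"wx":0,"wy":0,"wz":0.6,"jaw":25},
    {"x":-0.9,"y":0.4,"z":-0.1,"wx":0,"wy":0,"wz":0.6,"jaw":25},
    {"x":-0.8,"y":0.4,"z":-0.1,"wx":0,"wy":0,"wz":0.6,"jaw":25},
    {"x":-0.8,"y":0.4,"z":-0.1,"wx":0,"wy":0,"wz":0.6,"jaw":25},
    {"x":-0.8,"y":0.5,"z":-0.1,"wx":0,"wy":0,"wz":0.6,"jaw":25},
  ],
)

```text
time_s: 3.33
ee_pos: [0.4403, 0.1848, 0.2636]
eef_rot: [3.141, -0.0, 1.69]
force: [0.4, 0.1, -0.3]
grip_width: 0.0233
```

Emit:
carry_out(
  deltas=[
    {"x":-0.8,"y":0.5,"z":-0.1,"wx":0,"wy":0,"wz":0.6,"jaw":25},
    {"x":-0.7,"y":0.5,"z":-0.1,"wx":0,"wy":0,"wz":0.6,"jaw":25},
    {"x":-0.7,"y":0.6,"z":-0.1,"wx":0,"wy":0,"wz":0.6,"jaw":25},
    {"x":-0.7,"y":0.6,"z":-0.1,"wx":0,"wy":0,"wz":0.6,"jaw":25},
    {"x":-0.7,"y":0.6,"z":-0.1,"wx":0,"wy":0,"wz":0.6,"jaw":25},
    {"x":-0.6,"y":0.7,"z":-0.1,"wx":0,"wy":0,"wz":0.6,"jaw":25},
    {"x":-0.6,"y":0.7,"z":0,"wx":0,"wy":0,"wz":0.6,"jaw":25},
    {"x":0,"y":0,"z":0,"wx":0,"wy":0,"wz":0,"jaw":25},
    {"x":0,"y":0,"z":0,"wx":0,"wy":0,"wz":0,"jaw":25},
  ],
)

```text
time_s: 4.08
ee_pos: [0.5221, 0.0869, 0.2751]
eef_rot: [-3.141, 0.0, 1.356]
force: [0.5, 0.4, -1.4]
grip_width: 0.0235
```

```bash
cat > look.py <<'E'
import sys
from h import *
def look(name,Z):
    C=cam('wrist')
    im=ctrl.camera('wrist');cv2.imwrite(f"pics/{name}.png",im)
    o=ctrl.get_obs();print(np.round(o['ee_pos'],4),np.round(o['eef_rot'],4),round(o['time_s'],2),np.round(o['force'],1),round(o['grip_width'],4))
    for l,z in Z.items():
        for m in ctrl.mark_of('wrist',l)[:2]:
            r,c=m['position'];print(l,round(m['conf'],2),np.round([c,r],1),np.round(onz(C,(c,r),z)[:2],4))
    np.savez(f'pics/{name}.npz',*C)
E
python3 - <<'E'
from look import *
look('w2',dict(stand=0,stand_deck=.027,grey_bracket_centre=.018,grey_bracket_heel=.018,blue_bracket_centre=.035,blue_bracket_heel=.035))
E
```

```text
[0.5218 0.0874 0.2753] [-3.1412  0.      1.3576] 4.13 [-0.3  0.2  0.6] 0.0235
grey_bracket_centre 0.65 [253.2 202.2] [0.5094 0.0418]
grey_bracket_heel 0.72 [257.2 241.6] [ 0.5024 -0.0176]
blue_bracket_centre 0.62 [250.1  61.8] [0.5451 0.2216]
blue_bracket_heel 0.95 [247.9  11.8] [0.5546 0.2764]
```

View pics/w2.png

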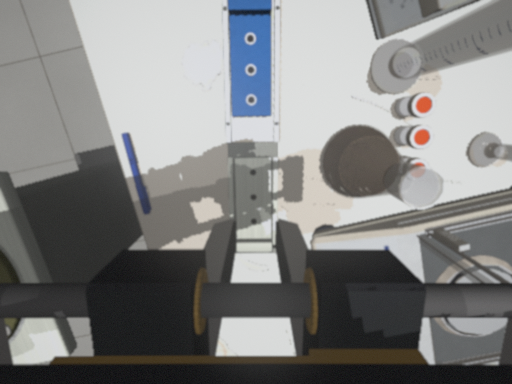

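```bash
python3 - <<'E'
import cv2
a=cv2.imread('pics/w2.png');cv2.imwrite('pics/w2a.png',cv2.resize(a[0:140,190:310],None,fx=4.2,fy=4.2,interpolation=2));cv2.imwrite('pics/w2b.png',cv2.resize(a[120:260,190:310],None,fx=4.2,fy=4.2,interpolation=2))
E
```

```text
(no output)
```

View pics/w2a.png

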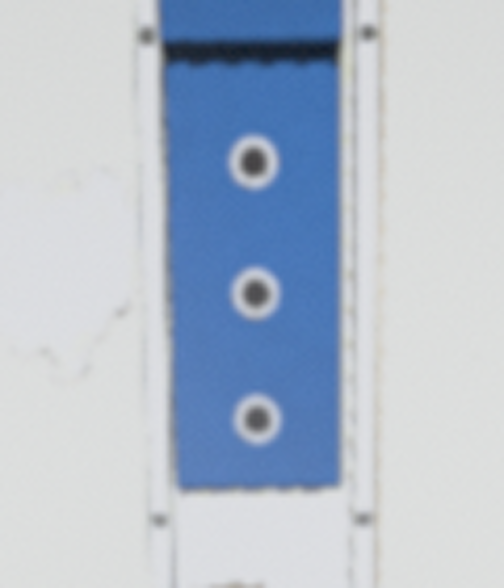

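View pics/w2b.png

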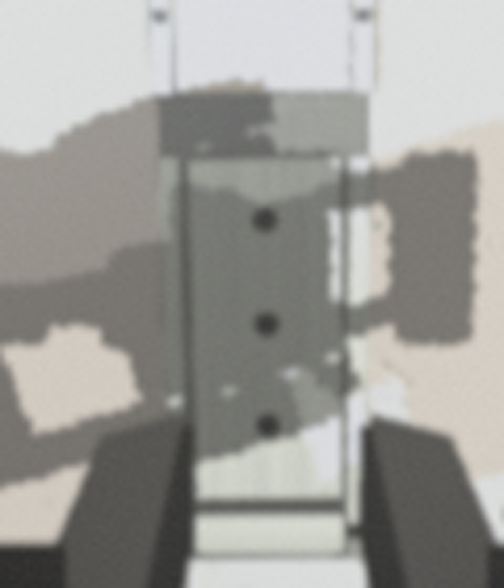

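```bash
python3 - <<'E'
from h import *
f=np.load('pics/w2.npz');C=[f[k] for k in f.files]
def P(x,y,z,oy=0):return onz(C,(190+x/4.2-.4,oy+y/4.2-.4),z)
sets={'blueholes':[(253,162,.043,0),(256,293,.043,0),(258,420,.043,0)],
'bluefront':[(179,488,.043,0),(340,488,.043,0)],
'blueheelin':[(165,62,.043,0),(338,62,.043,0)],
'blueheeltop':[(160,40,.059,0),(340,40,.059,0)],
'screws':[(146,36,.033,0),(368,33,.033,0),(160,519,.033,0),(363,519,.033,0)],
'greyholes':[(265,220,.026,120),(266,324,.026,120),(268,426,.026,120)],
'greyplain':[(187,157,.026,120),(347,157,.026,120)],
'greyheelin':[(195,508,.026,120),(346,508,.026,120)],
'greyheelout':[(195,553,.042,120),(347,553,.042,120)]}
for k,v in sets.items():
    Q=np.array([P(*p)[:2] for p in v]);print(k,np.round(Q*1000,1).tolist(),np.round(np.linalg.norm(np.diff(Q,axis=0),axis=1)*1000,1))
a=P(268,426,.026,120)-P(265,220,.026,120);print(np.degrees(np.arctan2(a[0],a[1])))
E
```

```text
blueholes [[550.3, 245.9], [543.6, 211.7], [536.6, 177.2]] [34.8 35.2]
bluefront [[509.3, 163.2], [556.3, 152.9]] [48.2]
blueheelin [[531.9, 276.1], [579.0, 265.8]] [48.3]
blueheeltop [[532.0, 276.6], [579.0, 266.4]] [48.1]
screws [[528.0, 286.8], [589.9, 274.1], [500.7, 155.7], [561.8, 142.4]] [ 63.2 148.2  62.5]
greyholes [[518.3, 85.5], [511.2, 51.5], [504.3, 16.9]] [34.7 35.3]
greyplain [[498.3, 110.7], [548.4, 99.8]] [51.4]
greyheelin [[473.7, -6.5], [524.0, -17.4]] [51.6]
greyheelout [[472.4, -16.0], [521.7, -26.7]] [50.4]
-168.4271075599717
```

```bash
python3 - <<'E'
from h import *
f=np.load('pics/w2.npz');C=[f[k] for k in f.files]
for p in [(372,5),(376,36),(380,65),(395,90),(345,165),(322,160),(360,195)]: print(p,np.round(onz(C,p,0),3),np.round(onz(C,p,.08),3))
S=cam('scene');D=cam('side')
for p in [(175,165),(195,150),(190,160),(257,188)]:print('scene',p,np.round(onz(S,p,0),3))
for p in [(247,139),(278,188),(265,140)]:print('side',p,np.round(onz(D,p,0),3))
o=ctrl.get_obs();
rows([.5632,.304,.10],np.pi/2-np.radians(11.9),16,25)
E
```

```text
(372, 5) [0.713 0.26  0.   ] [0.682 0.241 0.08 ]
(376, 36) [0.714 0.223 0.   ] [0.683 0.21  0.08 ]
(380, 65) [0.715 0.186 0.   ] [0.683 0.18  0.08 ]
(395, 90) [0.731 0.15  0.   ] [0.696 0.15  0.08 ]
(345, 165) [0.649 0.063 0.   ] [0.629 0.079 0.08 ]
(322, 160) [0.618 0.077 0.   ] [0.604 0.09  0.08 ]
(360, 195) [ 0.664  0.015 -0.   ] [0.641 0.039 0.08 ]
scene (175, 165) [0.611 0.411 0.   ]
scene (195, 150) [0.779 0.455 0.   ]
scene (190, 160) [0.685 0.399 0.   ]
scene (257, 188) [0.642 0.038 0.   ]
side (247, 139) [0.628 0.406 0.   ]
side (278, 188) [0.659 0.03  0.   ]
side (265, 140) [0.707 0.38  0.   ]
at [0.5219 0.0877 0.2756] [ 3.1414e+00 -1.0000e-04  1.3579e+00] t 4.43 F [ 0.5 -0.8  0.3] w 0.0233
[{"x": 0.69, "y": -0.02, "z": 0.55, "jaw": 25}, {"x": 0.69, "y": -0.02, "z": 0.55, "jaw": 25}, {"x": 0.69, "y": -0.02, "z": 0.55, "jaw": 25}, {"x": 0.69, "y": -0.02, "z": 0.55, "jaw": 25}, {"x": 0.69, "y": -0.02, "z": 0.55, "jaw": 25}, {"x": 0.69, "y": -0.02, "z": 0.55, "jaw": 25}, {"x": 0.69, "y": -0.02, "z": 0.55, "jaw": 25}, {"x": 0.69, "y": -0.02, "z": 0.55, "jaw": 25}, {"x": 0.69, "y": -0.01, "z": 0.55, "jaw": 25}, {"x": 0.69, "y": -0.01, "z": 0.55, "jaw": 25}, {"x": 0.69, "y": -0.01, "z": 0.55, "jaw": 25}, {"x": 0.69, "y": -0.01, "z": 0.55, "jaw": 25}]
[{"x": 0.69, "y": -0.01, "z": 0.55, "jaw": 25}, {"x": 0.69, "y": -0.01, "z": 0.55, "jaw": 25}, {"x": 0.69, "y": -0.01, "z": 0.55, "jaw": 25}, {"x": 0.69, "y": -0.01, "z": 0.55, "jaw": 25}]
```

Emit:
carry_out(
  deltas=[
    {"x":0.7,"y":0,"z":0.4,"wx":0,"wy":0,"wz":0,"jaw":25},
    {"x":0.7,"y":0,"z":0.4,"wx":0,"wy":0,"wz":0,"jaw":25},
    {"x":0.7,"y":0,"z":0.5,"wx":0,"wy":0,"wz":0,"jaw":25},
    {"x":0.7,"y":0,"z":0.5,"wx":0,"wy":0,"wz":0,"jaw":25},
    {"x":0.7,"y":0,"z":0.5,"wx":0,"wy":0,"wz":0,"jaw":25},
    {"x":0.7,"y":0,"z":0.5,"wx":0,"wy":0,"wz":0,"jaw":25},
    {"x":0.7,"y":0,"z":0.5,"wx":0,"wy":0,"wz":0,"jaw":25},
    {"x":0.7,"y":0,"z":0.6,"wx":0,"wy":0,"wz":0,"jaw":25},
    {"x":0.7,"y":0,"z":0.6,"wx":0,"wy":0,"wz":0,"jaw":25},
    {"x":0.7,"y":0,"z":0.6,"wx":0,"wy":0,"wz":0,"jaw":25},
    {"x":0.7,"y":0,"z":0.6,"wx":0,"wy":0,"wz":0,"jaw":25},
    {"x":0.7,"y":0,"z":0.6,"wx":0,"wy":0,"wz":0,"jaw":25},
  ],
)

```text
time_s: 5.43
ee_pos: [0.5578, 0.2529, 0.148]
eef_rot: [-3.141, 0.0, 1.357]
force: [-0.8, 0.2, -0.6]
grip_width: 0.0233
```

Emit:
carry_out(
  deltas=[
    {"x":0.7,"y":0,"z":0.6,"wx":0,"wy":0,"wz":0,"jaw":25},
    {"x":0.7,"y":0,"z":0.6,"wx":0,"wy":0,"wz":0,"jaw":25},
    {"x":0.7,"y":0,"z":0.6,"wx":0,"wy":0,"wz":0,"jaw":25},
    {"x":0.7,"y":0,"z":0.6,"wx":0,"wy":0,"wz":0,"jaw":25},
    {"x":0,"y":0,"z":0,"wx":0,"wy":0,"wz":0,"jaw":25},
    {"x":0,"y":0,"z":0,"wx":0,"wy":0,"wz":0,"jaw":25},
  ],
)

```text
time_s: 5.93
ee_pos: [0.5691, 0.3066, 0.1003]
eef_rot: [-3.14, 0.001, 1.358]
force: [-0.5, 0.1, 0.4]
grip_width: 0.0237
```

```bash
python3 - <<'E'
from look import *
look('w3',dict(blue_bracket_heel=.035))
E
```

```text
[0.5696 0.3062 0.1013] [-3.1414e+00  3.0000e-04  1.3573e+00] 5.98 [ 0.4 -0.5  0. ] 0.0236
blue_bracket_heel 0.81 [248.3 244. ] [0.557 0.276]
blue_bracket_heel 0.59 [63.6 55.5] [0.4592 0.4439]
```

View pics/w3.png

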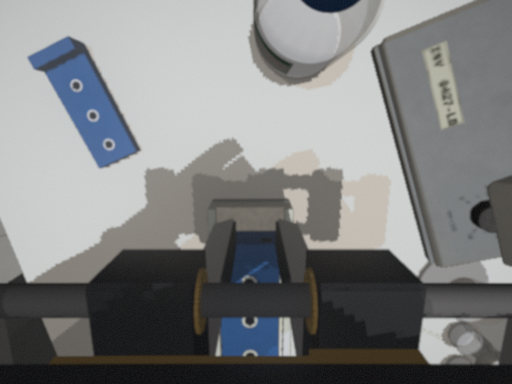

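The wrist view now shows the blue heel's rear edge at row ~231 between the fingers, the deck end at row ~204, and the small blue look-alike at top left (90,105), clear of the path.

```bash
python3 - <<'E'
from h import *
f=np.load('pics/w3.npz');C=[f[k] for k in f.files]
for p,z in [((233,231),.059),((275,231),.059),((213,200),.027),((288,200),.027),((255,244),.059)]:print(p,np.round(onz(C,p,z)*1000,1))
# heel rear mid predicted and projected
a=np.radians(12);u=np.array([np.sin(a),np.cos(a),0])
c=np.array([.5455,.2216,.059]);r=np.array([u[1],-u[0],0])
print(proj(C,[c+.065*u+.025*r,c+.065*u-.025*r,c+.051*u+.025*r]))
a=cv2.imread('pics/w3.png');cv2.imwrite('pics/w3a.png',cv2.resize(a[180:380,190:320],None,fx=3,fy=3,interpolation=2))
rows([.5634,.3052,.036],np.pi/2-np.radians(11.9),5,25)
E
```

```text
(233, 231) [550.9 297.6  59. ]
(275, 231) [580.9 291.1  59. ]
(213, 200) [536.2 316.4  27. ]
(288, 200) [596.2 303.5  27. ]
(255, 244) [564.5 284.3  59. ]
[[281.34066222 244.27953079]
 [213.66576044 244.45575954]
 [281.05891728 261.81997678]]
at [0.5698 0.3059 0.102 ] [ 3.1411e+00 -3.0000e-04  1.3567e+00] t 6.03 F [-0.4 -0.5  0.2] w 0.0237
[{"x": -0.02, "y": -0.06, "z": 0.66, "wz": -0.02, "jaw": 25}, {"x": -0.02, "y": -0.06, "z": 0.66, "wz": -0.02, "jaw": 25}, {"x": -0.02, "y": -0.06, "z": 0.66, "wz": -0.02, "jaw": 25}, {"x": -0.02, "y": -0.06, "z": 0.66, "wz": -0.02, "jaw": 25}, {"x": -0.02, "y": -0.06, "z": 0.66, "wz": -0.02, "jaw": 25}]
```

View pics/w3a.png

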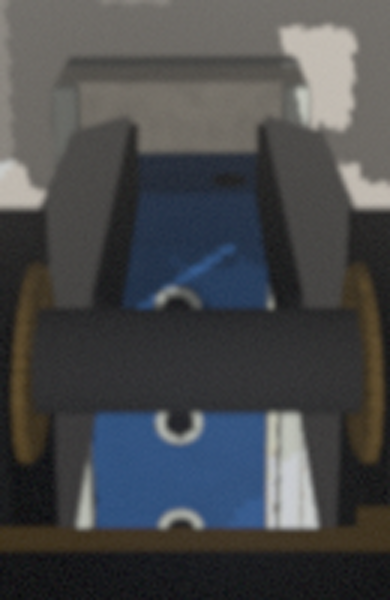

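Emit:
carry_out(
  deltas=[
    {"x":0,"y":-0.1,"z":0.6,"wx":0,"wy":0,"wz":-0.1,"jaw":25},
    {"x":0,"y":-0.1,"z":0.7,"wx":0,"wy":0,"wz":0,"jaw":25},
    {"x":0,"y":-0.1,"z":0.7,"wx":0,"wy":0,"wz":0,"jaw":25},
    {"x":0,"y":0,"z":0.7,"wx":0,"wy":0,"wz":0,"jaw":25},
    {"x":0,"y":0,"z":0.6,"wx":0,"wy":0,"wz":0,"jaw":25},
    {"x":0,"y":0,"z":0,"wx":0,"wy":0,"wz":0,"jaw":25},
  ],
)

```text
time_s: 6.53
ee_pos: [0.5627, 0.3065, 0.0326]
eef_rot: [-3.139, 0.002, 1.365]
force: [0.5, -0.4, 0.3]
grip_width: 0.0235
```

```bash
python3 - <<'E'
from h import *
rows([.5275,.1266,.036],np.pi/2-np.radians(11.9),20,25)
E
```

```text
at [0.5627 0.3065 0.0326] [-3.1387e+00  2.2000e-03  1.3646e+00] t 6.53 F [ 0.5 -0.4  0.3] w 0.0235
[{"x": -0.46, "y": 0.01, "z": -0.01, "jaw": 25}, {"x": -0.46, "y": 0.01, "z": -0.01, "jaw": 25}, {"x": -0.46, "y": 0.01, "z": -0.01, "jaw": 25}, {"x": -0.46, "y": 0.01, "z": -0.01, "jaw": 25}, {"x": -0.46, "y": 0.01, "z": -0.01, "jaw": 25}, {"x": -0.46, "y": 0.01, "z": -0.01, "jaw": 25}, {"x": -0.46, "y": 0.01, "z": -0.01, "jaw": 25}, {"x": -0.46, "y": 0.01, "z": -0.01, "jaw": 25}, {"x": -0.46, "y": 0.01, "z": -0.01, "jaw": 25}, {"x": -0.46, "y": 0.01, "z": -0.01, "jaw": 25}, {"x": -0.46, "y": 0.01, "z": -0.01, "jaw": 25}, {"x": -0.46, "y": 0.01, "z": -0.01, "jaw": 25}]
[{"x": -0.46, "y": 0.01, "z": -0.01, "jaw": 25}, {"x": -0.46, "y": 0.01, "z": -0.01, "jaw": 25}, {"x": -0.46, "y": 0.01, "z": -0.01, "jaw": 25}, {"x": -0.46, "y": 0.01, "z": -0.01, "jaw": 25}, {"x": -0.46, "y": 0.01, "z": -0.01, "jaw": 25}, {"x": -0.46, "y": 0.01, "z": -0.01, "jaw": 25}, {"x": -0.46, "y": 0.01, "z": -0.01, "jaw": 25}, {"x": -0.46, "y": 0.01, "z": -0.01, "jaw": 25}]
```

Emit:
carry_out(
  deltas=[
    {"x":-0.3,"y":0,"z":-0.1,"wx":0,"wy":0,"wz":0,"jaw":25},
    {"x":-0.3,"y":0,"z":-0.1,"wx":0,"wy":0,"wz":0,"jaw":25},
    {"x":-0.3,"y":0,"z":0,"wx":0,"wy":0,"wz":0,"jaw":25},
    {"x":-0.4,"y":0,"z":0,"wx":0,"wy":0,"wz":0,"jaw":25},
    {"x":-0.4,"y":0,"z":0,"wx":0,"wy":0,"wz":0,"jaw":25},
    {"x":-0.4,"y":0,"z":0,"wx":0,"wy":0,"wz":0,"jaw":25},
    {"x":-0.4,"y":0,"z":0,"wx":0,"wy":0,"wz":0,"jaw":25},
    {"x":-0.4,"y":0,"z":0,"wx":0,"wy":0,"wz":0,"jaw":25},
    {"x":-0.4,"y":0,"z":0,"wx":0,"wy":0,"wz":0,"jaw":25},
    {"x":-0.4,"y":0,"z":0,"wx":0,"wy":0,"wz":0,"jaw":25},
    {"x":-0.4,"y":0,"z":0,"wx":0,"wy":0,"wz":0,"jaw":25},
    {"x":-0.4,"y":0,"z":0,"wx":0,"wy":0,"wz":0,"jaw":25},
  ],
)

```text
time_s: 7.53
ee_pos: [0.5452, 0.2185, 0.0395]
eef_rot: [-3.142, -0.0, 1.365]
force: [0.9, 3.8, 2.5]
grip_width: 0.0234
```

Emit:
carry_out(
  deltas=[
    {"x":-0.4,"y":0,"z":0,"wx":0,"wy":0,"wz":0,"jaw":25},
    {"x":-0.4,"y":0,"z":0,"wx":0,"wy":0,"wz":0,"jaw":25},
    {"x":-0.4,"y":0,"z":0.1,"wx":0,"wy":0,"wz":0,"jaw":25},
    {"x":-0.4,"y":0,"z":0,"wx":0,"wy":0,"wz":0,"jaw":25},
    {"x":-0.4,"y":0,"z":0,"wx":0,"wy":0,"wz":0,"jaw":25},
    {"x":-0.4,"y":0,"z":0,"wx":0,"wy":0,"wz":0,"jaw":25},
    {"x":-0.4,"y":0,"z":0,"wx":0,"wy":0,"wz":0,"jaw":25},
    {"x":-0.3,"y":0,"z":0,"wx":0,"wy":0,"wz":0,"jaw":25},
    {"x":-0.3,"y":0,"z":0,"wx":0,"wy":0,"wz":0,"jaw":25},
    {"x":-0.3,"y":0,"z":0,"wx":0,"wy":0,"wz":0,"jaw":25},
    {"x":-0.2,"y":0,"z":0,"wx":0,"wy":0,"wz":0,"jaw":25},
    {"x":-0.1,"y":0,"z":0,"wx":0,"wy":0,"wz":0,"jaw":25},
  ],
)

```text
time_s: 8.53
ee_pos: [0.5289, 0.1404, 0.0374]
eef_rot: [-3.141, 0.0, 1.364]
force: [-0.1, 1.3, -1.8]
grip_width: 0.0235
```

```bash
python3 - <<'E'
from look import *
look('w4',dict(blue_bracket_heel=.034))
im=ctrl.camera('side');cv2.imwrite('pics/s4.png',cv2.resize(im[125:285,180:340],None,fx=3.7,fy=3.7,interpolation=3))
E
```

```text
[0.5289 0.1403 0.0374] [-3.1415e+00  2.0000e-04  1.3645e+00] 8.58 [ 0.2 -0.6  0.1] 0.0234
blue_bracket_heel 0.76 [250.2 260.6] [0.5225 0.1229]
```

View pics/w4.png

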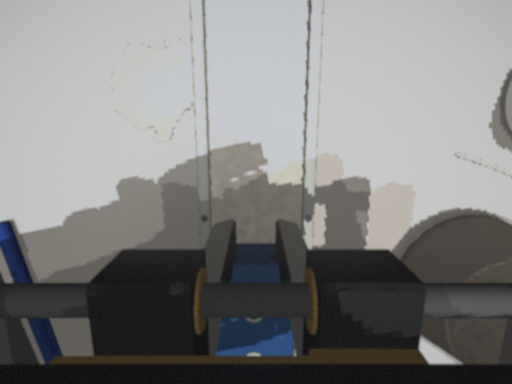

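View pics/s4.png

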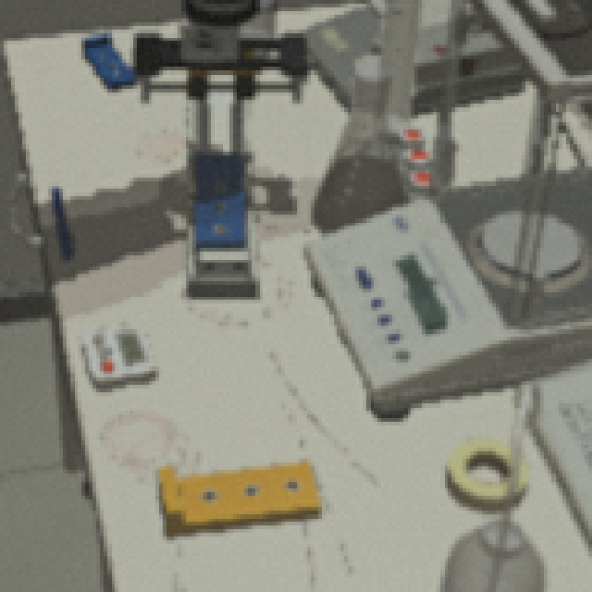

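The side view shows the blue plate's front ~14 mm short of the grey heel. I'll push on slowly and watch the force.

Emit:
carry_out(
  deltas=[
    {"x":-0.2,"y":0,"z":0,"wx":0,"wy":0,"wz":0,"jaw":25},
    {"x":-0.1,"y":0,"z":0,"wx":0,"wy":0,"wz":0,"jaw":25},
    {"x":-0.1,"y":0,"z":0,"wx":0,"wy":0,"wz":0,"jaw":25},
    {"x":-0.1,"y":0,"z":0,"wx":0,"wy":0,"wz":0,"jaw":25},
    {"x":-0.1,"y":0,"z":0,"wx":0,"wy":0,"wz":0,"jaw":25},
  ],
)

```text
time_s: 9.1
ee_pos: [0.5266, 0.1291, 0.0375]
eef_rot: [3.141, -0.0, 1.365]
force: [0.7, 1.8, 0.4]
grip_width: 0.0234
```

Emit:
carry_out(
  deltas=[
    {"x":-0.05,"y":0,"z":0,"wx":0,"wy":0,"wz":0,"jaw":25},
    {"x":-0.05,"y":0,"z":0,"wx":0,"wy":0,"wz":0,"jaw":25},
  ],
)

```text
time_s: 9.27
ee_pos: [0.5262, 0.1272, 0.0375]
eef_rot: [3.142, -0.0, 1.365]
force: [1.0, 3.2, 0.1]
grip_width: 0.0235
```

Emit:
carry_out(
  deltas=[
    {"x":-0.05,"y":0,"z":0,"wx":0,"wy":0,"wz":0,"jaw":25},
    {"x":-0.05,"y":0,"z":0,"wx":0,"wy":0,"wz":0,"jaw":25},
  ],
)

```text
time_s: 9.43
ee_pos: [0.5259, 0.1256, 0.0375]
eef_rot: [3.141, -0.001, 1.365]
force: [3.9, 12.8, 0.8]
grip_width: 0.0235
```

Emit:
carry_out(
  deltas=[
    {"x":-0.05,"y":0,"z":0,"wx":0,"wy":0,"wz":0,"jaw":25},
    {"x":-0.05,"y":0,"z":0,"wx":0,"wy":0,"wz":0,"jaw":25},
  ],
)

```text
time_s: 9.6
ee_pos: [0.5262, 0.1254, 0.0381]
eef_rot: [3.14, -0.004, 1.365]
force: [4.1, 26.2, 2.1]
grip_width: 0.0234
```

Contact: 26 N, no more travel. I'll back off and look from above.

Emit:
carry_out(
  deltas=[
    {"x":0.3,"y":0,"z":0,"wx":0,"wy":0,"wz":0,"jaw":25},
    {"x":0.4,"y":0,"z":-0.3,"wx":0,"wy":0,"wz":0,"jaw":25},
    {"x":0.2,"y":0,"z":-1,"wx":0,"wy":0,"wz":0,"jaw":25},
    {"x":0,"y":0,"z":-1,"wx":0,"wy":0,"wz":0,"jaw":25},
    {"x":0,"y":0,"z":-1,"wx":0,"wy":0,"wz":0,"jaw":25},
    {"x":0,"y":0,"z":-1,"wx":0,"wy":0,"wz":0,"jaw":25},
    {"x":-0.4,"y":0,"z":-1,"wx":0,"wy":0,"wz":0,"jaw":25},
    {"x":-0.6,"y":0,"z":-1,"wx":0,"wy":0,"wz":0,"jaw":25},
    {"x":-0.6,"y":0,"z":-1,"wx":0,"wy":0,"wz":0,"jaw":25},
    {"x":-0.2,"y":0,"z":-0.5,"wx":0,"wy":0,"wz":0,"jaw":25},
    {"x":0,"y":0,"z":0,"wx":0,"wy":0,"wz":0,"jaw":25},
    {"x":0,"y":0,"z":0,"wx":0,"wy":0,"wz":0,"jaw":25},
  ],
)

```text
time_s: 10.6
ee_pos: [0.5216, 0.1058, 0.1932]
eef_rot: [3.142, 0.0, 1.364]
force: [0.6, 0.9, -0.7]
grip_width: 0.0236
```

```bash
python3 - <<'E'
from look import *
look('w5',dict(blue_bracket_heel=.034,blue_bracket_centre=.034))
im=ctrl.camera('side');cv2.imwrite('pics/s5.png',cv2.resize(im[125:285,180:340],None,fx=3.7,fy=3.7,interpolation=3))
E
```

```text
[0.5214 0.106  0.1924] [-3.1404e+00  5.0000e-04  1.3648e+00] 10.65 [-0.3 -0.4 -0.1] 0.0237
blue_bracket_heel 0.76 [251.3 180.6] [0.5183 0.1093]
blue_bracket_centre 0.58 [254.7 232.6] [0.5097 0.0504]
```

View pics/w5.png

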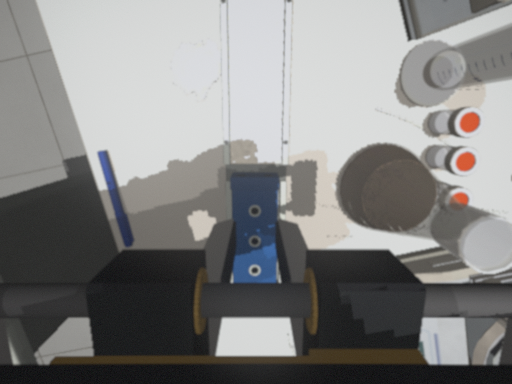

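View pics/s5.png

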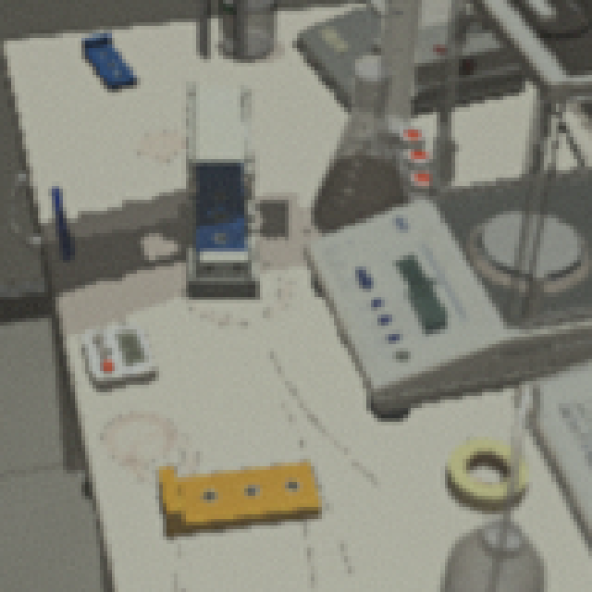

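The views show blue home and square: wrist heel at (251,180), centre at (255,233), and the side view shows only the grey heel in front of it. Next is a view of the pair from in front, then over to the yellow.

```bash
python3 - <<'E'
from h import *
S=cam('scene');D=cam('side')
for l in ['wash_bottle','tape_roll','timer']:
  for n,C in (('scene',S),('side',D)):
    try:
        for m in ctrl.mark_of(n,l)[:1]:
            r,c=m['position'];print(l,n,round(m['conf'],2),np.round(onz(C,(c,r),0)[:2],3))
    except Exception as e:print(e)
rows([.492,-.06,.26],np.pi/2-np.radians(11.9),9,25)
E
```

```text
wash_bottle scene 0.74 [ 0.601 -0.461]
wash_bottle side 0.77 [ 0.615 -0.455]
tape_roll scene 0.68 [ 0.672 -0.328]
tape_roll side 0.55 [ 0.662 -0.313]
timer scene 0.76 [ 0.383 -0.102]
timer side 0.61 [ 0.385 -0.096]
at [0.5216 0.1058 0.1932] [-3.1413e+00  1.0000e-04  1.3649e+00] t 11.1 F [ 0.2 -0.5 -0.9] w 0.0234
[{"x": -0.94, "y": 0.03, "z": -0.37, "jaw": 25}, {"x": -0.94, "y": 0.03, "z": -0.37, "jaw": 25}, {"x": -0.94, "y": 0.03, "z": -0.37, "jaw": 25}, {"x": -0.94, "y": 0.03, "z": -0.37, "jaw": 25}, {"x": -0.94, "y": 0.03, "z": -0.37, "jaw": 25}, {"x": -0.94, "y": 0.03, "z": -0.37, "jaw": 25}, {"x": -0.94, "y": 0.03, "z": -0.37, "jaw": 25}, {"x": -0.94, "y": 0.03, "z": -0.37, "jaw": 25}, {"x": -0.94, "y": 0.03, "z": -0.37, "jaw": 25}]
```

Emit:
carry_out(
  deltas=[
    {"x":-0.9,"y":0,"z":-0.4,"wx":0,"wy":0,"wz":0,"jaw":80},
    {"x":-0.9,"y":0,"z":-0.4,"wx":0,"wy":0,"wz":0,"jaw":80},
    {"x":-0.9,"y":0,"z":-0.4,"wx":0,"wy":0,"wz":0,"jaw":80},
    {"x":-0.9,"y":0,"z":-0.4,"wx":0,"wy":0,"wz":0,"jaw":80},
    {"x":-0.9,"y":0,"z":-0.4,"wx":0,"wy":0,"wz":0,"jaw":80},
    {"x":-0.9,"y":0,"z":-0.4,"wx":0,"wy":0,"wz":0,"jaw":80},
    {"x":-0.9,"y":0,"z":-0.3,"wx":0,"wy":0,"wz":0,"jaw":80},
    {"x":-0.9,"y":0,"z":-0.3,"wx":0,"wy":0,"wz":0,"jaw":80},
    {"x":-0.9,"y":0,"z":-0.2,"wx":0,"wy":0,"wz":0,"jaw":80},
    {"x":0,"y":0,"z":0,"wx":0,"wy":0,"wz":0,"jaw":80},
    {"x":0,"y":0,"z":0,"wx":0,"wy":0,"wz":0,"jaw":80},
  ],
)

```text
time_s: 12.02
ee_pos: [0.4885, -0.0532, 0.2575]
eef_rot: [3.141, -0.0, 1.363]
force: [-0.5, 0.4, -0.1]
grip_width: 0.0753
```

```bash
python3 - <<'E'
from look import *
look('w6',dict(blue_bracket_heel=.034,blue_bracket_centre=.034,grey_bracket_heel=.018,stand=0))
a=cv2.imread('pics/w6.png');cv2.imwrite('pics/w6a.png',cv2.resize(a[0:250,170:340],None,fx=2.4,fy=2.4,interpolation=2))
rows([.36,-.31,.22],0.2,16,80,dec=1)
E
```

```text
[ 0.4886 -0.0526  0.2573] [-3.1415e+00 -2.0000e-04  1.3642e+00] 12.07 [-0.4  0.4 -1. ] 0.0753
blue_bracket_heel 0.98 [253.2  35.4] [0.52   0.1061]
blue_bracket_heel 0.17 [263.8 325.4] [ 0.4553 -0.2723]
at [ 0.4886 -0.0521  0.2572] [-3.1411e+00 -1.0000e-04  1.3657e+00] t 12.27 F [-0.7 -0.  -0. ] w 0.0753
[{"x": -0.9, "y": -0.2, "z": 0.1, "wz": 0.9, "jaw": 80}, {"x": -0.9, "y": -0.2, "z": 0.1, "wz": 0.9, "jaw": 80}, {"x": -0.9, "y": -0.1, "z": 0.1, "wz": 0.9, "jaw": 80}, {"x": -0.9, "z": 0.1, "wz": 0.9, "jaw": 80}, {"x": -0.9, "z": 0.1, "wz": 0.9, "jaw": 80}, {"x": -0.9, "y": 0.1, "z": 0.1, "wz": 0.9, "jaw": 80}, {"x": -0.9, "y": 0.2, "z": 0.1, "wz": 0.9, "jaw": 80}, {"x": -0.9, "y": 0.2, "z": 0.1, "wz": 0.9, "jaw": 80}, {"x": -0.9, "y": 0.3, "z": 0.1, "wz": 0.9, "jaw": 80}, {"x": -0.8, "y": 0.3, "z": 0.1, "wz": 0.9, "jaw": 80}, {"x": -0.8, "y": 0.4, "z": 0.1, "wz": 0.9, "jaw": 80}, {"x": -0.8, "y": 0.5, "z": 0.1, "wz": 0.9, "jaw": 80}]
[{"x": -0.7, "y": 0.5, "z": 0.1, "wz": 0.9, "jaw": 80}, {"x": -0.7, "y": 0.6, "z": 0.1, "wz": 0.9, "jaw": 80}, {"x": -0.7, "y": 0.6, "z": 0.1, "wz": 0.9, "jaw": 80}, {"x": -0.6, "y": 0.7, "z": 0.1, "wz": 0.9, "jaw": 80}]
```

View pics/w6a.png

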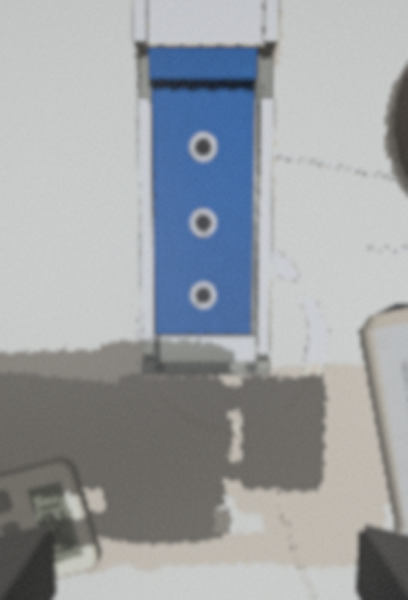

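```bash
python3 - <<'E'
from h import *
a=cv2.imread('pics/w6.png');cv2.imwrite('pics/w6b.png',cv2.resize(a[10:165,215:295],None,fx=5,fy=3.8,interpolation=2))
E
```

```text
(no output)
```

View pics/w6b.png

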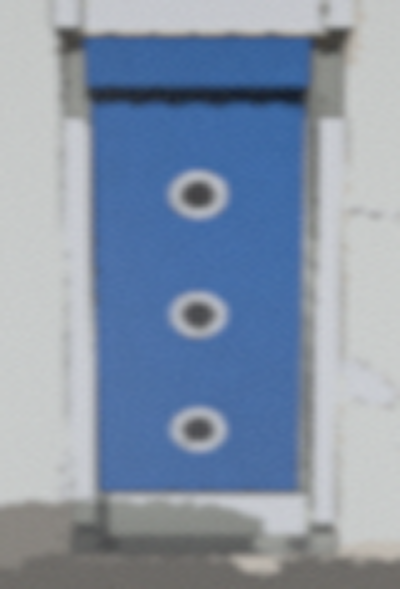

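```bash
python3 - <<'E'
from h import *
f=np.load('pics/w6.npz');C=[f[k] for k in f.files]
def P(X,Y,z):return onz(C,(215+X/5-.4,10+Y/3.8-.4),z)*1000
a=np.radians(11.9);u=np.array([np.sin(a),np.cos(a)]);r=np.array([u[1],-u[0]])
o=np.array([509.4,41.5])
for n,pts in dict(front=[(99,491,.042),(299,491,.042)],holes=[(198,195,.042),(198,315,.042),(198,430,.042)],heelin_top=[(89,88,.058),(305,88,.058)],heelin_base=[(94,102,.042),(302,102,.042)],heelout=[(86,38,.058),(311,38,.058)],greyheel_out=[(103,533,.042),(307,533,.042)]).items():
    Q=np.array([P(*p)[:2] for p in pts]);m=Q.mean(0)-o
    d=Q[-1]-Q[0]
    print(n,np.round(Q,1).tolist(),'mid u,r',np.round([m@u,m@r],1),'len',np.round(np.linalg.norm(d),1),'ang',np.round(np.degrees(np.arctan2(-d[1],d[0]) if n!='holes' else np.arctan2(-d[0],-d[1])),1))
E
```

```text
front [[473.0, -4.6], [520.9, -14.7]] mid u,r [-52.6  -1.6] len 49.0 ang 11.9
holes [[515.2, 77.5], [507.9, 43.3], [500.7, 9.1]] mid u,r [ 1.5 -1.8] len 69.9 ang 11.9
heelin_top [[497.3, 107.7], [543.4, 98.0]] mid u,r [62.3 -1.9] len 47.2 ang 11.9
heelin_base [[497.3, 107.8], [543.8, 98.1]] mid u,r [62.4 -1.8] len 47.5 ang 11.9
heelout [[499.5, 120.5], [547.2, 110.5]] mid u,r [75.3 -1.6] len 48.7 ang 11.9
greyheel_out [[471.0, -18.0], [520.3, -28.4]] mid u,r [-66.1  -0.1] len 50.4 ang 11.9
```

Wrist view: blue lies square at 11.9°, its front at row ~139 against the grey heel, and it sits only ~1.5 mm left of grey. Now to the yellow.

Emit:
carry_out(
  deltas=[
    {"x":-0.9,"y":-0.2,"z":0.1,"wx":0,"wy":0,"wz":0.9,"jaw":80},
    {"x":-0.9,"y":-0.2,"z":0.1,"wx":0,"wy":0,"wz":0.9,"jaw":80},
    {"x":-0.9,"y":-0.1,"z":0.1,"wx":0,"wy":0,"wz":0.9,"jaw":80},
    {"x":-0.9,"y":0,"z":0.1,"wx":0,"wy":0,"wz":0.9,"jaw":80},
    {"x":-0.9,"y":0,"z":0.1,"wx":0,"wy":0,"wz":0.9,"jaw":80},
    {"x":-0.9,"y":0.1,"z":0.1,"wx":0,"wy":0,"wz":0.9,"jaw":80},
    {"x":-0.9,"y":0.2,"z":0.1,"wx":0,"wy":0,"wz":0.9,"jaw":80},
    {"x":-0.9,"y":0.2,"z":0.1,"wx":0,"wy":0,"wz":0.9,"jaw":80},
    {"x":-0.9,"y":0.3,"z":0.1,"wx":0,"wy":0,"wz":0.9,"jaw":80},
    {"x":-0.8,"y":0.3,"z":0.1,"wx":0,"wy":0,"wz":0.9,"jaw":80},
    {"x":-0.8,"y":0.4,"z":0.1,"wx":0,"wy":0,"wz":0.9,"jaw":80},
    {"x":-0.8,"y":0.5,"z":0.1,"wx":0,"wy":0,"wz":0.9,"jaw":80},
  ],
)

```text
time_s: 13.27
ee_pos: [0.3913, -0.2491, 0.2333]
eef_rot: [-3.141, 0.0, 0.498]
force: [0.9, 0.7, 0.4]
grip_width: 0.0745
```

Emit:
carry_out(
  deltas=[
    {"x":-0.7,"y":0.5,"z":0.1,"wx":0,"wy":0,"wz":0.9,"jaw":80},
    {"x":-0.7,"y":0.6,"z":0.1,"wx":0,"wy":0,"wz":0.9,"jaw":80},
    {"x":-0.7,"y":0.6,"z":0.1,"wx":0,"wy":0,"wz":0.9,"jaw":80},
    {"x":-0.6,"y":0.7,"z":0.1,"wx":0,"wy":0,"wz":0.9,"jaw":80},
    {"x":0,"y":0,"z":0,"wx":0,"wy":0,"wz":0,"jaw":80},
    {"x":0,"y":0,"z":0,"wx":0,"wy":0,"wz":0,"jaw":80},
  ],
)

```text
time_s: 13.77
ee_pos: [0.3597, -0.314, 0.2252]
eef_rot: [-3.141, 0.0, 0.213]
force: [0.2, 1.1, 0.3]
grip_width: 0.075
```

```bash
python3 - <<'E'
from look import *
look('w7',dict(yellow_bracket_centre=.008,yellow_bracket_heel=.008))
E
```

```text
[ 0.36   -0.3135  0.2253] [-3.1411e+00  1.0000e-04  2.1450e-01] 13.82 [ 1.1 -0.3 -0. ] 0.0754
yellow_bracket_heel 0.55 [241.6 144.7] [ 0.3925 -0.2894]
```

View pics/w7.png

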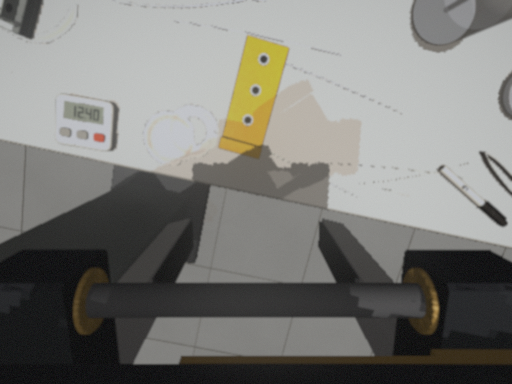

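```bash
python3 - <<'E'
from h import *
a=cv2.imread('pics/w7.png');cv2.imwrite('pics/w7a.png',cv2.resize(a[25:170,205:300],None,fx=4,fy=4,interpolation=2))
f=np.load('pics/w7.npz');C=[f[k] for k in f.files]
h=np.array([onz(C,p,.016) for p in [(264,59),(255.5,90),(247.5,120)]]);print(np.round(h*1000,1))
d=h[2]-h[0];print(np.linalg.norm(d),np.degrees(np.arctan2(d[1],d[0])))
E
```

```text
[[ 493.2 -295.1   16. ]
 [ 458.3 -292.7   16. ]
 [ 423.1 -290.6   16. ]]
0.07025289704532645 176.3510266113649
```

View pics/w7a.png

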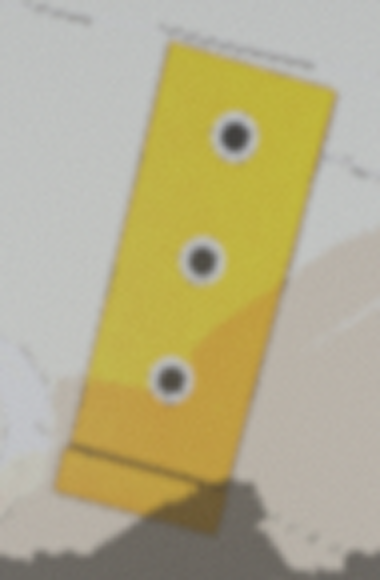

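```bash
python3 - <<'E'
from h import *
f=np.load('pics/w7.npz');C=[f[k] for k in f.files]
def P(X,Y,z):return onz(C,(205+X/4-.4,25+Y/4-.4),z)*1000
h=np.array([P(*p,.016) for p in [(235,136),(202,261),(171,380)]])
pl=np.array([P(*p,.016) for p in [(170,42),(337,92)]]);hi=np.array([P(70,443,.032),P(222,488,.032)])
ho=np.array([P(55,490,.032),P(217,535,.032)])
lt=np.array([P(170,42,.016),P(80,405,.016)]);rt=np.array([P(337,92,.016),P(240,455,.016)])
for n,q in dict(h=h,pl=pl,hi=hi,ho=ho,lt=lt,rt=rt).items():
    d=q[-1]-q[0];print(n,np.round(q[:,:2],1).tolist(),np.round(q.mean(0)[:2],1),round(np.linalg.norm(d),1),round(np.degrees(np.arctan2(d[1],d[0])),2))
E
```

```text
h [[493.5, -294.3], [458.4, -292.2], [423.5, -290.3]] [ 458.5 -292.3] 70.1 176.79
pl [[513.6, -271.1], [510.9, -319.9]] [ 512.2 -295.5] 48.9 -93.16
hi [[400.2, -265.9], [396.9, -311.5]] [ 398.5 -288.7] 45.7 -94.12
ho [[386.0, -264.2], [383.2, -313.0]] [ 384.6 -288.6] 48.9 -93.29
lt [[513.6, -271.1], [410.7, -265.3]] [ 462.1 -268.2] 103.1 176.74
rt [[510.9, -319.9], [406.4, -315.2]] [ 458.7 -317.5] 104.5 177.4
```

```bash
python3 - <<'E'
from h import *
rows([.4425,-.2915,.06],-0.056,9,80)
E
```

```text
at [ 0.3602 -0.3133  0.2256] [ 3.1416e+00 -1.0000e-04  2.1510e-01] t 13.92 F [ 0.7  0.8 -0.3] w 0.0752
[{"x": 0.47, "y": -0.02, "z": 0.92, "wz": 0.38, "jaw": 80}, {"x": 0.47, "y": -0.04, "z": 0.92, "wz": 0.38, "jaw": 80}, {"x": 0.47, "y": -0.05, "z": 0.92, "wz": 0.38, "jaw": 80}, {"x": 0.47, "y": -0.06, "z": 0.92, "wz": 0.38, "jaw": 80}, {"x": 0.47, "y": -0.08, "z": 0.92, "wz": 0.38, "jaw": 80}, {"x": 0.46, "y": -0.09, "z": 0.92, "wz": 0.38, "jaw": 80}, {"x": 0.46, "y": -0.11, "z": 0.92, "wz": 0.38, "jaw": 80}, {"x": 0.46, "y": -0.12, "z": 0.92, "wz": 0.38, "jaw": 80}, {"x": 0.45, "y": -0.13, "z": 0.92, "wz": 0.38, "jaw": 80}]
```

Emit:
carry_out(
  deltas=[
    {"x":0.5,"y":0,"z":0.8,"wx":0,"wy":0,"wz":0.4,"jaw":80},
    {"x":0.5,"y":0,"z":0.9,"wx":0,"wy":0,"wz":0.4,"jaw":80},
    {"x":0.5,"y":0,"z":0.9,"wx":0,"wy":0,"wz":0.4,"jaw":80},
    {"x":0.5,"y":-0.1,"z":0.9,"wx":0,"wy":0,"wz":0.4,"jaw":80},
    {"x":0.5,"y":-0.1,"z":0.9,"wx":0,"wy":0,"wz":0.4,"jaw":80},
    {"x":0.5,"y":-0.1,"z":0.9,"wx":0,"wy":0,"wz":0.4,"jaw":80},
    {"x":0.5,"y":-0.1,"z":0.9,"wx":0,"wy":0,"wz":0.4,"jaw":80},
    {"x":0.4,"y":-0.1,"z":0.9,"wx":0,"wy":0,"wz":0.4,"jaw":80},
    {"x":0.3,"y":-0.2,"z":0.9,"wx":0,"wy":0,"wz":0.2,"jaw":80},
    {"x":0,"y":0,"z":0,"wx":0,"wy":0,"wz":0,"jaw":80},
    {"x":0,"y":0,"z":0,"wx":0,"wy":0,"wz":0,"jaw":80},
  ],
)

```text
time_s: 14.83
ee_pos: [0.4428, -0.2914, 0.0653]
eef_rot: [-3.141, 0.001, -0.056]
force: [0.3, 0.4, 1.2]
grip_width: 0.075
```

```bash
python3 - <<'E'
from look import *
look('w8',dict())
rows([.4425,-.2915,.003],-0.056,4,80)
E
```

```text
[ 0.443  -0.292   0.0662] [ 3.1413e+00 -4.0000e-04 -5.7100e-02] 14.88 [-0.6 -0.3  0.3] 0.075
at [ 0.443  -0.292   0.0662] [ 3.1413e+00 -4.0000e-04 -5.7100e-02] t 14.88 F [-0.6 -0.3  0.3] w 0.075
[{"x": -0.01, "y": -0.01, "z": 0.79, "jaw": 80}, {"x": -0.01, "y": -0.01, "z": 0.79, "jaw": 80}, {"x": -0.01, "y": -0.01, "z": 0.79, "jaw": 80}, {"x": -0.01, "y": -0.01, "z": 0.79, "jaw": 80}]
```

View pics/w8.png

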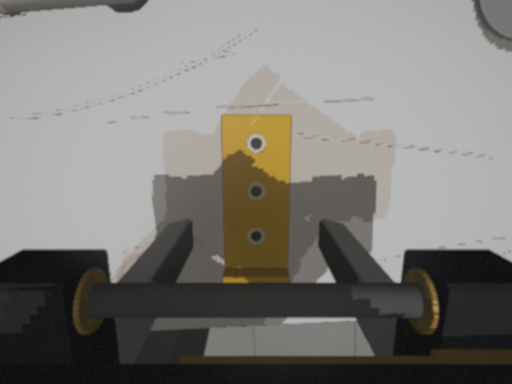

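Yellow is square and centred between the fingers (holes at column 256). I'll descend and grip.

Emit:
carry_out(
  deltas=[
    {"x":0,"y":0,"z":0.8,"wx":0,"wy":0,"wz":0,"jaw":80},
    {"x":0,"y":0,"z":0.8,"wx":0,"wy":0,"wz":0,"jaw":80},
    {"x":0,"y":0,"z":0.7,"wx":0,"wy":0,"wz":0,"jaw":80},
    {"x":0,"y":0,"z":0.6,"wx":0,"wy":0,"wz":0,"jaw":80},
    {"x":0,"y":0,"z":0.2,"wx":0,"wy":0,"wz":0,"jaw":80},
    {"x":0,"y":0,"z":0,"wx":0,"wy":0,"wz":0,"jaw":80},
    {"x":0,"y":0,"z":0,"wx":0,"wy":0,"wz":0,"jaw":80},
  ],
)

```text
time_s: 15.47
ee_pos: [0.443, -0.2926, 0.0043]
eef_rot: [3.141, -0.001, -0.059]
force: [1.0, -0.7, 0.0]
grip_width: 0.0752
```

Emit:
carry_out(
  deltas=[
    {"x":0,"y":0,"z":0,"wx":0,"wy":0,"wz":0,"jaw":40},
    {"x":0,"y":0,"z":0,"wx":0,"wy":0,"wz":0,"jaw":40},
    {"x":0,"y":0,"z":0,"wx":0,"wy":0,"wz":0,"jaw":40},
    {"x":0,"y":0,"z":0,"wx":0,"wy":0,"wz":0,"jaw":40},
    {"x":0,"y":0,"z":0,"wx":0,"wy":0,"wz":0,"jaw":40},
    {"x":0,"y":0,"z":0,"wx":0,"wy":0,"wz":0,"jaw":40},
  ],
  squeeze=40,
)

```text
time_s: 15.97
ee_pos: [0.4429, -0.2923, 0.0038]
eef_rot: [3.141, -0.0, -0.059]
force: [-0.2, 0.7, 3.5]
grip_width: 0.0501
```

Emit:
carry_out(
  deltas=[
    {"x":0,"y":0,"z":-0.3,"wx":0,"wy":0,"wz":0,"jaw":40},
    {"x":0,"y":0,"z":-0.6,"wx":0,"wy":0,"wz":0,"jaw":40},
    {"x":0,"y":0,"z":-0.8,"wx":0,"wy":0,"wz":0,"jaw":40},
    {"x":0,"y":0,"z":-0.8,"wx":0,"wy":0,"wz":0,"jaw":40},
    {"x":0,"y":0,"z":-0.8,"wx":0,"wy":0,"wz":0,"jaw":40},
    {"x":0,"y":0,"z":-0.8,"wx":0,"wy":0,"wz":0,"jaw":40},
    {"x":0,"y":0,"z":-0.8,"wx":0,"wy":0,"wz":0,"jaw":40},
    {"x":0,"y":0,"z":-0.8,"wx":0,"wy":0,"wz":0,"jaw":40},
    {"x":0,"y":0,"z":-0.8,"wx":0,"wy":0,"wz":0,"jaw":40},
    {"x":0,"y":0,"z":-0.5,"wx":0,"wy":0,"wz":0,"jaw":40},
  ],
)

```text
time_s: 16.8
ee_pos: [0.443, -0.2924, 0.1458]
eef_rot: [3.14, -0.002, -0.059]
force: [0.6, -0.5, -2.9]
grip_width: 0.0496
```

```bash
python3 - <<'E'
from h import *
rows([.5039,.0182,.14],np.pi/2-np.radians(11.9),22,40,dec=1)
im=ctrl.camera('scene');cv2.imwrite('pics/sc9.png',cv2.resize(im[140:260,180:380],None,fx=3,fy=3))
E
```

```text
at [ 0.443  -0.2924  0.1458] [ 3.1405e+00 -1.6000e-03 -5.9200e-02] t 16.8 F [ 0.6 -0.5 -2.9] w 0.0496
[{"x": 0.1, "y": -0.7, "wz": -0.8, "jaw": 40}, {"x": 0.1, "y": -0.7, "wz": -0.8, "jaw": 40}, {"x": 0.2, "y": -0.7, "wz": -0.8, "jaw": 40}, {"x": 0.2, "y": -0.7, "wz": -0.8, "jaw": 40}, {"x": 0.3, "y": -0.7, "wz": -0.8, "jaw": 40}, {"x": 0.3, "y": -0.6, "wz": -0.8, "jaw": 40}, {"x": 0.4, "y": -0.6, "wz": -0.8, "jaw": 40}, {"x": 0.4, "y": -0.6, "wz": -0.8, "jaw": 40}, {"x": 0.4, "y": -0.6, "wz": -0.8, "jaw": 40}, {"x": 0.5, "y": -0.5, "wz": -0.8, "jaw": 40}, {"x": 0.5, "y": -0.5, "wz": -0.8, "jaw": 40}, {"x": 0.5, "y": -0.5, "wz": -0.8, "jaw": 40}]
[{"x": 0.6, "y": -0.4, "wz": -0.8, "jaw": 40}, {"x": 0.6, "y": -0.4, "wz": -0.8, "jaw": 40}, {"x": 0.6, "y": -0.4, "wz": -0.8, "jaw": 40}, {"x": 0.6, "y": -0.3, "wz": -0.8, "jaw": 40}, {"x": 0.7, "y": -0.3, "wz": -0.8, "jaw": 40}, {"x": 0.7, "y": -0.2, "wz": -0.8, "jaw": 40}, {"x": 0.7, "y": -0.2, "wz": -0.8, "jaw": 40}, {"x": 0.7, "y": -0.1, "wz": -0.8, "jaw": 40}, {"x": 0.7, "y": -0.1, "wz": -0.8, "jaw": 40}, {"x": 0.7, "y": -0.1, "wz": -0.8, "jaw": 40}]
```

View pics/sc9.png

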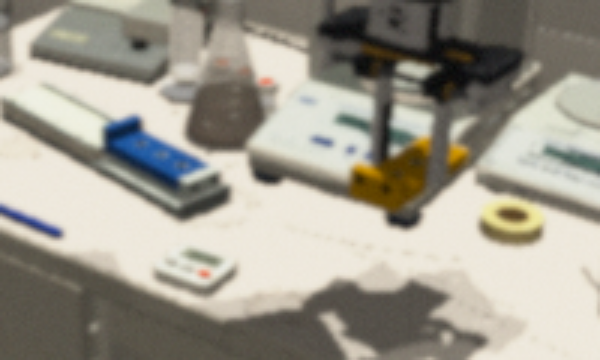

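Scene view: the yellow is held level, heel up, and the blue lies flat on the grey. I'll carry it over.

Emit:
carry_out(
  deltas=[
    {"x":0.1,"y":-0.7,"z":0,"wx":0,"wy":0,"wz":-0.8,"jaw":40},
    {"x":0.1,"y":-0.7,"z":0,"wx":0,"wy":0,"wz":-0.8,"jaw":40},
    {"x":0.2,"y":-0.7,"z":0,"wx":0,"wy":0,"wz":-0.8,"jaw":40},
    {"x":0.2,"y":-0.7,"z":0,"wx":0,"wy":0,"wz":-0.8,"jaw":40},
    {"x":0.3,"y":-0.7,"z":0,"wx":0,"wy":0,"wz":-0.8,"jaw":40},
    {"x":0.3,"y":-0.6,"z":0,"wx":0,"wy":0,"wz":-0.8,"jaw":40},
    {"x":0.4,"y":-0.6,"z":0,"wx":0,"wy":0,"wz":-0.8,"jaw":40},
    {"x":0.4,"y":-0.6,"z":0,"wx":0,"wy":0,"wz":-0.8,"jaw":40},
    {"x":0.4,"y":-0.6,"z":0,"wx":0,"wy":0,"wz":-0.8,"jaw":40},
    {"x":0.5,"y":-0.5,"z":0,"wx":0,"wy":0,"wz":-0.8,"jaw":40},
    {"x":0.5,"y":-0.5,"z":0,"wx":0,"wy":0,"wz":-0.8,"jaw":40},
    {"x":0.5,"y":-0.5,"z":0,"wx":0,"wy":0,"wz":-0.8,"jaw":40},
  ],
)

```text
time_s: 17.85
ee_pos: [0.4755, -0.1231, 0.1431]
eef_rot: [-3.141, 0.0, 0.712]
force: [-0.4, -0.3, -2.8]
grip_width: 0.0496
```

Emit:
carry_out(
  deltas=[
    {"x":0.6,"y":-0.4,"z":0,"wx":0,"wy":0,"wz":-0.8,"jaw":40},
    {"x":0.6,"y":-0.4,"z":0,"wx":0,"wy":0,"wz":-0.8,"jaw":40},
    {"x":0.6,"y":-0.4,"z":0,"wx":0,"wy":0,"wz":-0.8,"jaw":40},
    {"x":0.6,"y":-0.3,"z":0,"wx":0,"wy":0,"wz":-0.8,"jaw":40},
    {"x":0.7,"y":-0.3,"z":0,"wx":0,"wy":0,"wz":-0.8,"jaw":40},
    {"x":0.7,"y":-0.2,"z":0,"wx":0,"wy":0,"wz":-0.8,"jaw":40},
    {"x":0.7,"y":-0.2,"z":0,"wx":0,"wy":0,"wz":-0.8,"jaw":40},
    {"x":0.5,"y":-0.1,"z":0,"wx":0,"wy":0,"wz":-0.8,"jaw":40},
    {"x":0.3,"y":0,"z":0,"wx":0,"wy":0,"wz":-0.8,"jaw":40},
    {"x":0.1,"y":0,"z":0,"wx":0,"wy":0,"wz":-0.8,"jaw":40},
    {"x":0,"y":0,"z":0,"wx":0,"wy":0,"wz":0,"jaw":40},
    {"x":0,"y":0,"z":0,"wx":0,"wy":0,"wz":0,"jaw":40},
  ],
)

```text
time_s: 18.85
ee_pos: [0.5017, -0.0077, 0.1432]
eef_rot: [-3.141, 0.0, 1.347]
force: [0.8, -1.9, -3.5]
grip_width: 0.0493
```

```bash
python3 - <<'E'
from look import *
look('w10',dict(blue_bracket_heel=.034))
rows([.5039,.0182,.08],np.pi/2-np.radians(11.9),4,40)
E
```

```text
[ 0.5017 -0.0079  0.1433] [-3.1412e+00  1.0000e-04  1.3464e+00] 18.9 [ 0.6 -0.4 -3.8] 0.0494
blue_bracket_heel 0.59 [246.5  59.2] [0.5206 0.1074]
at [ 0.5018 -0.0079  0.1433] [-3.1412e+00  1.0000e-04  1.3465e+00] t 18.95 F [-0.   0.1 -3.5] w 0.0499
[{"x": 0.32, "y": -0.05, "z": 0.79, "wz": -0.05, "jaw": 40}, {"x": 0.32, "y": -0.05, "z": 0.79, "wz": -0.05, "jaw": 40}, {"x": 0.33, "y": -0.04, "z": 0.79, "wz": -0.05, "jaw": 40}, {"x": 0.33, "y": -0.04, "z": 0.79, "wz": -0.05, "jaw": 40}]
```

View pics/w10.png

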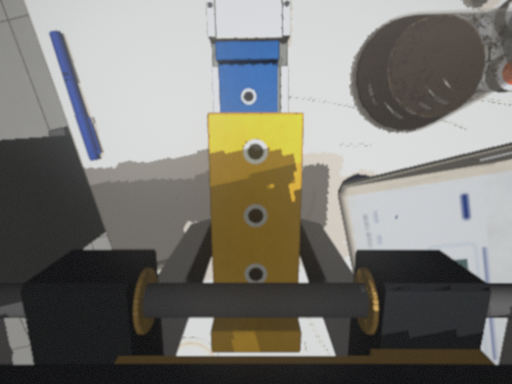

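```bash
python3 - <<'E'
from h import *
f=np.load('pics/w10.npz');C=[f[k] for k in f.files]
a=cv2.imread('pics/w10.png');cv2.imwrite('pics/w10a.png',cv2.resize(a[0:125,190:320],None,fx=5,fy=4.6,interpolation=2))
t=np.array([.5017,-.0079]);yaw=1.3464
for p in [(208,113),(303,113)]:
    q=onz(C,p,.1555)[:2]-t;print(np.round(R.from_euler('z',-yaw).apply([*q,0])*1000,1))
E
```

```text
[69.9 23.5  0. ]
[ 69.9 -24.6   0. ]
```

View pics/w10a.png

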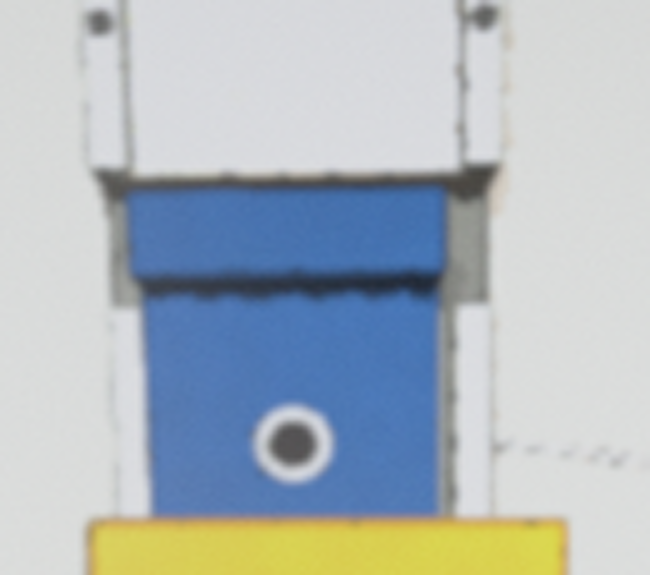

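```bash
python3 - <<'E'
from h import *
f=np.load('pics/w10.npz');C=[f[k] for k in f.files]
def P(X,Y,z):return onz(C,(190+X/5-.4,Y/4.6-.4),z)*1000
a=np.radians(11.9);u=np.array([np.sin(a),np.cos(a)]);r=np.array([u[1],-u[0]]);o=np.array([509.4,41.5])
for n,p in dict(hl=(132,276,.058),hr=(442,276,.058),hole=(293,443,.042),ol=(130,188,.058),orr=(446,188,.058),bl=(145,296,.042),br=(438,296,.042)).items():
    q=P(*p)[:2];print(n,np.round(q,1),np.round([(q-o)@u,(q-o)@r],1))
E
```

```text
hl [497.2 108.1] [ 62.7 -25.7]
hr [544.1  97.4] [61.9 22.4]
hole [515.3  77.6] [36.5 -1.6]
ol [500.3 121.4] [ 76.3 -25.3]
orr [547.5 110.6] [75.5 23. ]
bl [497.3 107.5] [ 62.1 -25.5]
br [544.4  96.8] [61.3 22.8]
```

```bash
python3 - <<'E'
from h import *
rows([.5057,.0298,.080],np.pi/2-np.radians(11.9),6,40)
E
```

```text
at [ 0.5018 -0.0079  0.1433] [-3.1412e+00  1.0000e-04  1.3465e+00] t 18.95 F [-0.   0.1 -3.5] w 0.0499
[{"x": 0.31, "y": -0.04, "z": 0.53, "wz": -0.03, "jaw": 40}, {"x": 0.31, "y": -0.04, "z": 0.53, "wz": -0.03, "jaw": 40}, {"x": 0.31, "y": -0.04, "z": 0.53, "wz": -0.03, "jaw": 40}, {"x": 0.31, "y": -0.04, "z": 0.53, "wz": -0.03, "jaw": 40}, {"x": 0.31, "y": -0.03, "z": 0.53, "wz": -0.03, "jaw": 40}, {"x": 0.31, "y": -0.03, "z": 0.53, "wz": -0.03, "jaw": 40}]
```

Emit:
carry_out(
  deltas=[
    {"x":0.3,"y":0,"z":0.5,"wx":0,"wy":0,"wz":-0.1,"jaw":40},
    {"x":0.3,"y":0,"z":0.5,"wx":0,"wy":0,"wz":-0.1,"jaw":40},
    {"x":0.3,"y":-0.1,"z":0.5,"wx":0,"wy":0,"wz":0,"jaw":40},
    {"x":0.3,"y":-0.1,"z":0.5,"wx":0,"wy":0,"wz":0,"jaw":40},
    {"x":0.3,"y":0,"z":0.6,"wx":0,"wy":0,"wz":0,"jaw":40},
    {"x":0.3,"y":0,"z":0.6,"wx":0,"wy":0,"wz":0,"jaw":40},
    {"x":0,"y":0,"z":0,"wx":0,"wy":0,"wz":0,"jaw":40},
    {"x":0,"y":0,"z":0,"wx":0,"wy":0,"wz":0,"jaw":40},
  ],
)

```text
time_s: 19.62
ee_pos: [0.505, 0.0288, 0.0786]
eef_rot: [-3.14, 0.0, 1.365]
force: [0.6, -0.7, -2.8]
grip_width: 0.0493
```

```bash
python3 - <<'E'
from look import *
look('w11',dict())
a=cv2.imread('pics/w11.png');cv2.imwrite('pics/w11a.png',cv2.resize(a[70:220,180:330],None,fx=4,fy=4,interpolation=2))
rows([.5057,.0298,.057],np.pi/2-np.radians(11.9),3,40)
E
```

```text
[0.5054 0.0284 0.0793] [-3.1411e+00  2.0000e-04  1.3651e+00] 19.67 [-0.1 -0.6 -3.1] 0.0497
at [0.5054 0.0284 0.0793] [-3.1411e+00  2.0000e-04  1.3651e+00] t 19.67 F [-0.1 -0.6 -3.1] w 0.0497
[{"x": 0.02, "z": 0.37, "wz": 0.01, "jaw": 40}, {"x": 0.02, "z": 0.37, "wz": 0.01, "jaw": 40}, {"x": 0.02, "z": 0.37, "wz": 0.01, "jaw": 40}]
```

View pics/w11a.png

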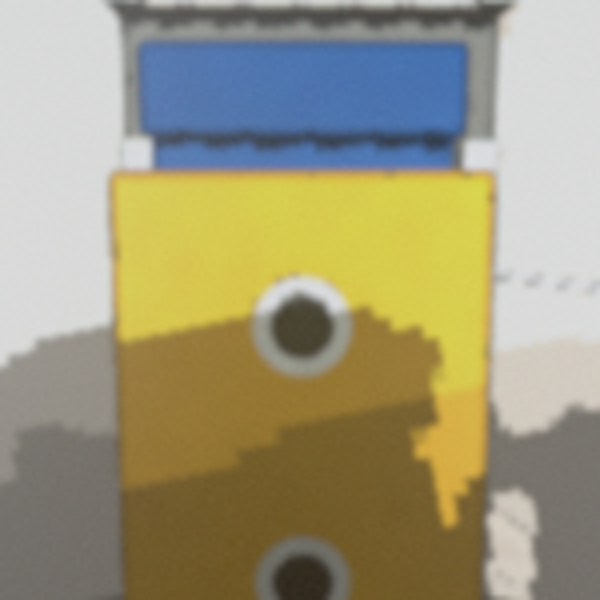

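Emit:
carry_out(
  deltas=[
    {"x":0,"y":0.05,"z":0.3,"wx":0,"wy":0,"wz":0,"jaw":40},
    {"x":0.05,"y":0,"z":0.3,"wx":0,"wy":0,"wz":0,"jaw":40},
    {"x":0.05,"y":0,"z":0.3,"wx":0,"wy":0,"wz":0,"jaw":40},
    {"x":0,"y":0,"z":0.25,"wx":0,"wy":0,"wz":0,"jaw":40},
    {"x":0,"y":0,"z":0,"wx":0,"wy":0,"wz":0,"jaw":40},
    {"x":0,"y":0,"z":0,"wx":0,"wy":0,"wz":0,"jaw":40},
  ],
)

```text
time_s: 20.17
ee_pos: [0.5068, 0.03, 0.0561]
eef_rot: [-3.141, 0.0, 1.365]
force: [-0.2, -0.4, -2.4]
grip_width: 0.0493
```

```bash
python3 - <<'E'
from look import *
look('w12',dict())
a=cv2.imread('pics/w12.png');cv2.imwrite('pics/w12a.png',cv2.resize(a[80:220,180:330],None,fx=4,fy=4,interpolation=2))
im=ctrl.camera('side');cv2.imwrite('pics/s12.png',cv2.resize(im[125:285,180:340],None,fx=3.7,fy=3.7,interpolation=3))
C=cam('wrist');o=ctrl.get_obs();zt=o['ee_pos'][2]+.0122
print(o['ee_pos'],[np.round(proj(C,[[.5094+.0622*.206,.0415+.0622*.978,.058]]),1)])
E
```

```text
[0.507  0.03   0.0565] [-3.1416  0.      1.3648] 20.22 [-0.1  0.4 -4. ] 0.0494
[0.50708535 0.03001543 0.05664278] [array([[254.4, 105.4]])]
```

View pics/w12a.png

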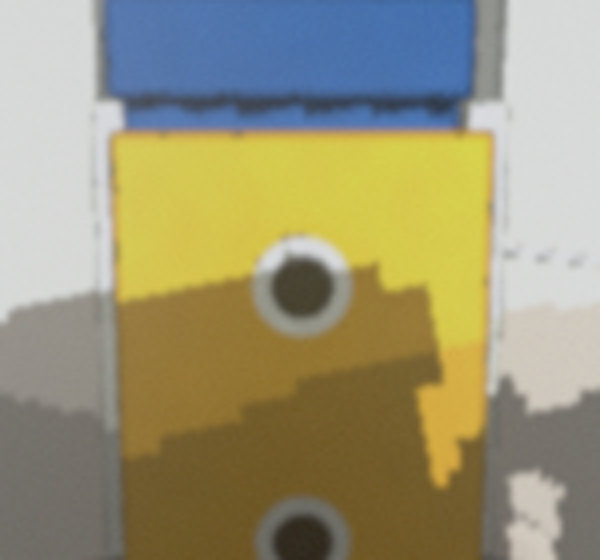

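View pics/s12.png

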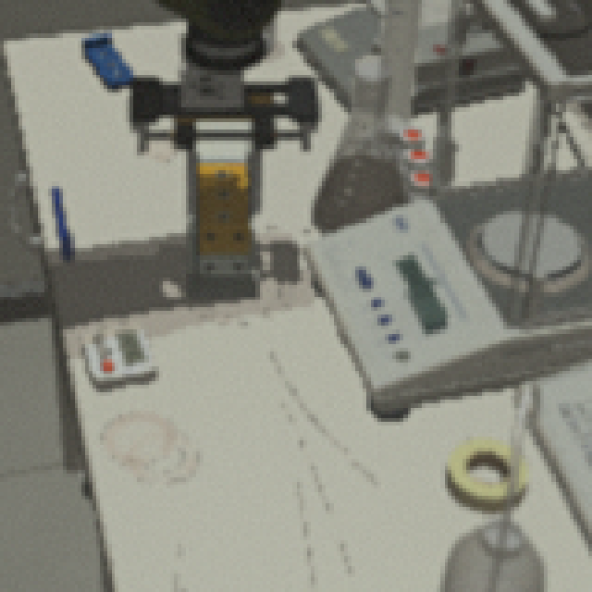

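```bash
python3 - <<'E'
from h import *
f=np.load('pics/w12.npz');C=[f[k] for k in f.files]
a=np.radians(11.9);u=np.array([np.sin(a),np.cos(a)]);r=np.array([u[1],-u[0]]);o=np.array([509.4,41.5])
def P(X,Y,z):
    q=onz(C,(180+X/4-.4,80+Y/4-.4),z)*1000;q=q[:2]-o;return np.round([q@u,q@r],1)
for Y in (96,99):print('heel',P(106,Y,.058),P(473,Y,.058))
print('plain',P(112,132,.0687),P(494,132,.0687),'base',P(128,106,.042),P(462,106,.042))
t=np.array([507.0,30.0])-o;print('tcp',t@u,t@r)
E
```

```text
heel [ 63.  -26.1] [63. 23.]
heel [ 62.6 -26.2] [62.6 23. ]
plain [ 58.  -23.9] [58.1 24.4] base [ 62.4 -25.4] [62.4 23.4]
tcp -11.747743373622358 0.02292656781699498
```

Emit:
carry_out(
  deltas=[
    {"x":0.08,"y":0,"z":0.1,"wx":0,"wy":0,"wz":0,"jaw":40},
    {"x":0.08,"y":0,"z":0.1,"wx":0,"wy":0,"wz":0,"jaw":40},
    {"x":0,"y":0,"z":0.1,"wx":0,"wy":0,"wz":0,"jaw":40},
    {"x":0,"y":0,"z":0.1,"wx":0,"wy":0,"wz":0,"jaw":40},
    {"x":0,"y":0,"z":0,"wx":0,"wy":0,"wz":0,"jaw":40},
  ],
)

```text
time_s: 20.68
ee_pos: [0.5073, 0.0332, 0.048]
eef_rot: [-3.141, 0.0, 1.365]
force: [0.3, -0.0, -3.2]
grip_width: 0.0498
```

Emit:
carry_out(
  deltas=[
    {"x":0,"y":0,"z":0.05,"wx":0,"wy":0,"wz":0,"jaw":40},
    {"x":0,"y":0,"z":0.05,"wx":0,"wy":0,"wz":0,"jaw":40},
  ],
)

```text
time_s: 20.85
ee_pos: [0.5076, 0.0331, 0.0464]
eef_rot: [3.141, -0.0, 1.365]
force: [0.0, -0.8, -2.6]
grip_width: 0.0494
```

Emit:
carry_out(
  deltas=[
    {"x":0,"y":0,"z":0.03,"wx":0,"wy":0,"wz":0,"jaw":40},
    {"x":0,"y":0,"z":0.02,"wx":0,"wy":0,"wz":0,"jaw":40},
  ],
)

```text
time_s: 21.02
ee_pos: [0.5076, 0.0332, 0.0458]
eef_rot: [-3.142, 0.0, 1.365]
force: [-5.3, 0.6, 8.3]
grip_width: 0.0494
```

```bash
python3 - <<'E'
from look import *
look('w13',dict())
a=cv2.imread('pics/w13.png');cv2.imwrite('pics/w13a.png',cv2.resize(a[80:220,180:330],None,fx=4,fy=4,interpolation=2))
im=ctrl.camera('scene');cv2.imwrite('pics/sc13.png',cv2.resize(im[140:230,170:300],None,fx=5,fy=5,interpolation=2))
E
```

```text
[0.5076 0.0332 0.0458] [3.1416 0.     1.3648] 21.07 [-1.7  0.1  3.2] 0.05
```

View pics/w13a.png

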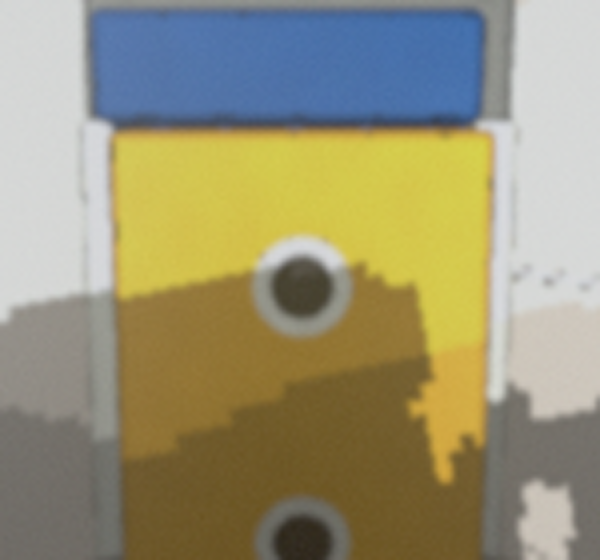

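View pics/sc13.png

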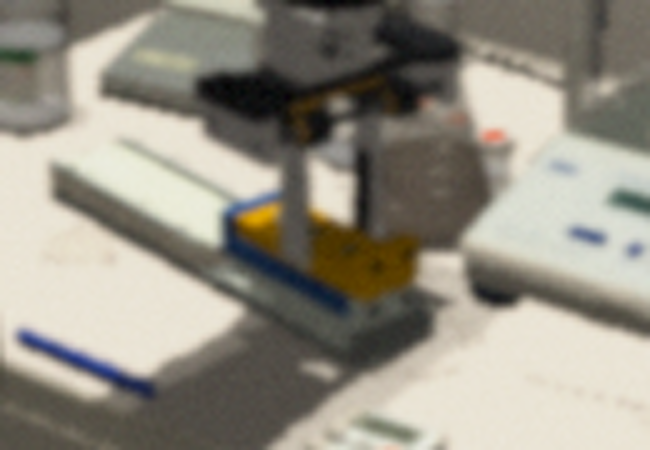

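Touchdown at z = 0.0458, exactly the expected height, with the plain end just in front of the blue heel. I'll release and rise.

Emit:
carry_out(
  deltas=[
    {"x":0,"y":0,"z":0,"wx":0,"wy":0,"wz":0,"jaw":56},
    {"x":0,"y":0,"z":0,"wx":0,"wy":0,"wz":0,"jaw":60},
    {"x":0,"y":0,"z":0,"wx":0,"wy":0,"wz":0,"jaw":64},
    {"x":0,"y":0,"z":0,"wx":0,"wy":0,"wz":0,"jaw":64},
    {"x":0,"y":0,"z":-0.2,"wx":0,"wy":0,"wz":0,"jaw":64},
    {"x":0,"y":0,"z":-0.5,"wx":0,"wy":0,"wz":0,"jaw":64},
    {"x":0,"y":0,"z":-0.8,"wx":0,"wy":0,"wz":0,"jaw":64},
    {"x":0,"y":0,"z":-0.9,"wx":0,"wy":0,"wz":0,"jaw":64},
    {"x":0,"y":0,"z":-0.9,"wx":0,"wy":0,"wz":0,"jaw":64},
    {"x":0,"y":0,"z":-0.9,"wx":0,"wy":0,"wz":0,"jaw":64},
    {"x":0,"y":0,"z":-0.9,"wx":0,"wy":0,"wz":0,"jaw":64},
    {"x":0,"y":0,"z":-0.9,"wx":0,"wy":0,"wz":0,"jaw":64},
  ],
)

```text
time_s: 22.12
ee_pos: [0.5075, 0.0332, 0.1674]
eef_rot: [3.141, -0.0, 1.365]
force: [-0.8, -0.1, -0.1]
grip_width: 0.0598
```

Emit:
carry_out(
  deltas=[
    {"x":-0.8,"y":0,"z":-0.5,"wx":0,"wy":0,"wz":0,"jaw":64},
    {"x":-0.8,"y":0,"z":-0.5,"wx":0,"wy":0,"wz":0,"jaw":64},
    {"x":-0.8,"y":0,"z":-0.5,"wx":0,"wy":0,"wz":0,"jaw":64},
    {"x":-0.8,"y":0,"z":-0.5,"wx":0,"wy":0,"wz":0,"jaw":64},
    {"x":-0.8,"y":0,"z":-0.3,"wx":0,"wy":0,"wz":0,"jaw":64},
    {"x":-0.6,"y":0,"z":0,"wx":0,"wy":0,"wz":0,"jaw":64},
    {"x":0,"y":0,"z":0,"wx":0,"wy":0,"wz":0,"jaw":64},
    {"x":0,"y":0,"z":0,"wx":0,"wy":0,"wz":0,"jaw":64},
  ],
)

```text
time_s: 22.78
ee_pos: [0.4886, -0.0569, 0.2114]
eef_rot: [-3.141, -0.0, 1.364]
force: [0.3, 0.0, 0.1]
grip_width: 0.0602
```

```bash
python3 - <<'E'
from look import *
look('w14',dict())
a=cv2.imread('pics/w14.png');cv2.imwrite('pics/w14a.png',cv2.resize(a[0:190,190:320],None,fx=4,fy=3.1,interpolation=2))
im=ctrl.camera('scene');cv2.imwrite('pics/sc14.png',cv2.resize(im[140:260,170:350],None,fx=4.4,fy=4.4,interpolation=2))
im=ctrl.camera('side');cv2.imwrite('pics/s14.png',cv2.resize(im[125:285,180:340],None,fx=3.7,fy=3.7,interpolation=2))
E
```

```text
[ 0.4886 -0.0565  0.2112] [-3.1411e+00 -1.0000e-04  1.3645e+00] 22.83 [-1.3  0.8  0.5] 0.0602
```

View pics/w14a.png

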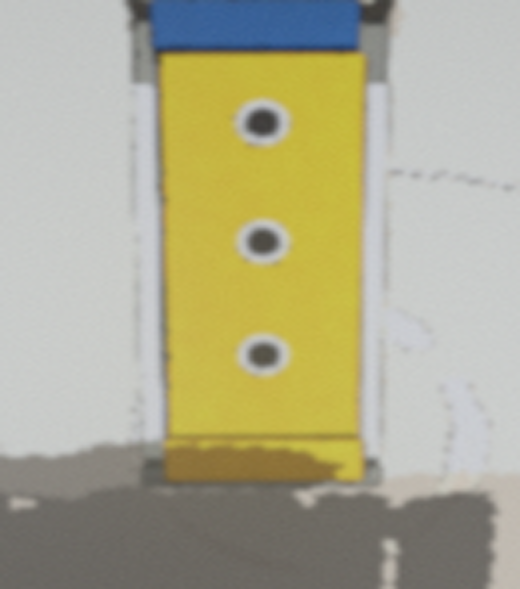

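View pics/sc14.png

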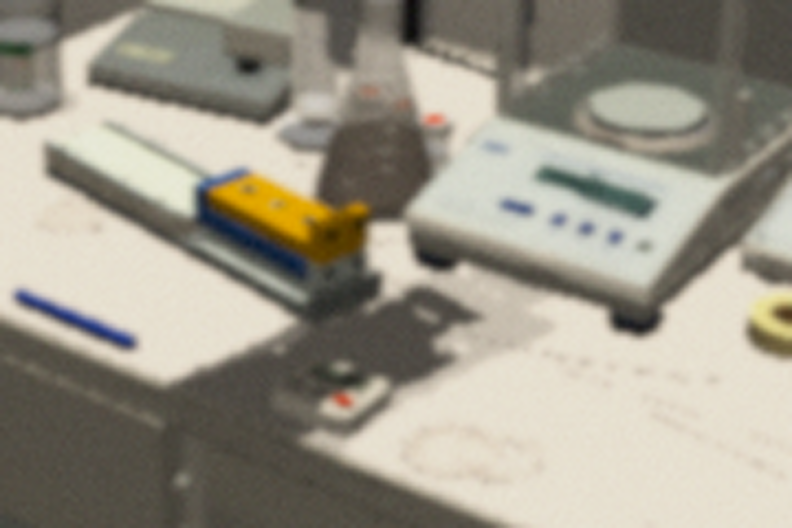

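View pics/s14.png

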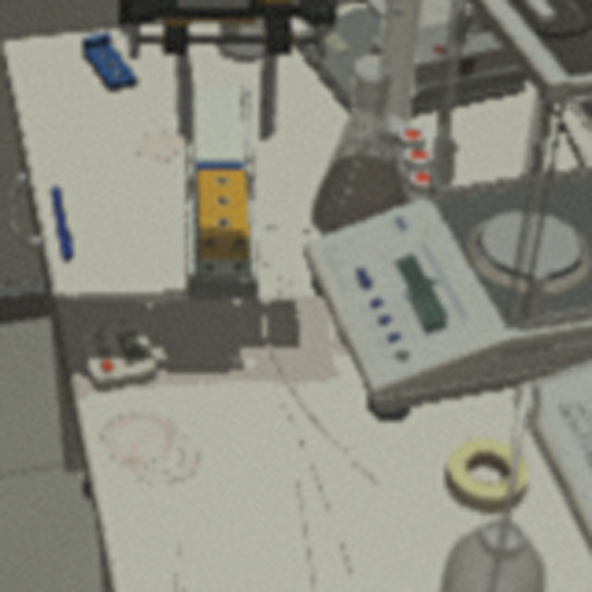

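```bash
python3 - <<'E'
from h import *
f=np.load('pics/w14.npz');C=[f[k] for k in f.files]
a=np.radians(11.9);u=np.array([np.sin(a),np.cos(a)]);r=np.array([u[1],-u[0]]);o=np.array([509.4,41.5])
def P(X,Y,z):
    q=onz(C,(190+X/4-.4,Y/3.1-.4),z)*1000;q=q[:2]-o;return np.round([q@u,q@r],1)
for n,p in dict(h1=(262,122,.058),h2=(262.5,242,.058),h3=(264,355,.058),pl=(160,53,.058),pr=(365,53,.058),bl=(155,49,.058),br=(360,49,.058),hol=(165,481,.074),hor=(364,481,.074)).items():print(n,P(*p))
E
```

```text
h1 [41.8  0. ]
h2 [6.7 0.2]
h3 [-28.2   0.6]
pl [ 61.1 -24.2]
pr [61.2 24.4]
bl [ 62.2 -25.3]
br [62.3 23.2]
hol [-67.7 -24. ]
hor [-67.6  25.4]
```

```bash
python3 - <<'E'
from h import *
print(ctrl.hand_in(), ctrl.get_obs()['time_s'])
E
```

```text
the job is handed in; nothing more can be done
the job is handed in; nothing more can be done
```

The pile of three is built and handed in at about 23 s of the 58 s allowed. I got no verdict back.

- **Blue bracket:** I pushed it along the deck with two fingertips behind its heel, never lifting it. It went on until its front end met the grey heel. The push force there rose to 26 N with no more travel. It lies flat and square, about 1.5 mm to the left of the grey bracket; I left that as it was.
- **Yellow bracket:** I gripped it by its sides and set it on top, heel up at the grey heel's end. It touched down at the expected height (TCP z = 0.0458), then I released it and backed the arm off.

The last pictures agree with this. They are good to roughly 1–2 mm:

| Check | Result |
|---|---|
| Gap from yellow plain end to blue heel | about 1 mm |
| Yellow centred over grey | within about 0.5 mm |
| Yellow turned out of line | about 0.5° at most |
| Yellow offset from blue | about 1.7 mm to the right |

The pile looked level. Nothing else appeared to have moved on the bench, and the arm was clear of everything. No check failed. The network did not mark every point I asked for in the wrist pictures, so I measured positions from edges and holes instead.

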